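# Empty the table pan of used coffee capsules into the flap bin

### The job

Coffee is over: pick up the yellow table pan by its handle and empty its four used capsules into the table bin. Push the bin's sprung flap in with the lip of the pan while the capsules are still aboard, then tip the pan so that its rim keeps the flap open until all four have slid in. Draw the pan out so that the flap springs shut, and set the pan down flat on the bamboo placemat without dropping it, leaving the cup, its saucer and the table brush where they are.

Things in the scene. Friction and masses are not known exactly. Their poses are not given: they have to be found in the camera images.
- bin: Table bin, fixed: clear tub 170 mm (x) x 160 (y) x 130 high, 4 mm walls, under a black hood that ends 231 mm up. Origin: centre of the underside; x from front to back. The hood's front slopes at 55 deg to the horizontal, from x -85, z 130 mm to x -16, z 228 mm; in it an opening 128 mm wide, 92 mm up the slope, shut by the flap.
- bin_sill (a point): Middle of the lower edge of the bin's opening, on the outer face: 78 mm before the bin's origin (x = -78 mm) and 140 mm above the table. Axes as the bin's.
- flap_hinge (a point): Middle of the flap's hinge, along the bin's y axis at the upper edge of the opening: x = -24 mm, z = 214 mm in the bin's frame. Its axes turn with the flap and are parallel to the bin's when the flap is shut.
- flap (a joint): Angle of the steel flap (124 mm wide, 90 mm long, 3 mm thick, filling the sloping opening), rad: 0 shut, grows as its lower edge is pushed in and up, 0.61 when it hangs straight down, stop at 1.4. A light spring shuts it: about 0.4 N at its lower edge to start it, 1.5 N at 1 rad.
- pan: Yellow plastic table pan (dustpan of a table-sweeping set), loose, about 150 g, 98 mm wide. Floor 3 mm thick, x -55 to 55 mm, open at the front, ending in a thin lip; back and side walls 38 mm high, 3 mm thick, the sides cut down from x 33 mm to 10 mm high at the lip. Origin: centre of the underside; x to the lip, z up. Stands on the mat.
- pan_grip (a point): Grip point of the handle: 95 mm behind the pan's origin (x = -95 mm), 36 mm above its underside. The handle is a straight level bar 18 mm wide (y), 20 mm high, x = -54 to -136 mm, with flat sides, to be held across y. The fingers may lean along the handle; leaning towards the lip leaves most room to tip the pan. Axes as the pan's.
- pan_lip (a point): Middle of the pan's lip: x = 55 mm from the pan's origin, at the level of its underside. Axes as the pan's.
- capsule1_center (a point): Red used coffee capsule, aluminium, 16 g: 37 mm over the flange, 29 mm high, standing flange down in the pan at the start. Point half-way up its axis; z along the axis, away from the flange. In the pan the capsules begin to slide at a slope of 13 to 20 deg, and all slide out at 45 deg or more.
- capsule2_center (a point): Blue used coffee capsule, same kind and point.
- capsule3_center (a point): Gold used coffee capsule, same kind and point.
- capsule4_center (a point): Green used coffee capsule, same kind and point.
- mat: Bamboo placemat, fixed, 300 mm (x) x 400 mm (y) x 3 mm. Origin: middle of its far edge, on the table; it reaches from x = -300 mm to 0 and y = -200 to 200 mm. It lies beside the bin, on either side of it.
- saucer: Brown saucer with gold edge, loose, 120 mm across, 15 mm high, on the placemat's far left corner. Origin: centre of its underside.
- cup: White and gold coffee cup, loose, 78 mm across, 64 mm high, standing on the saucer. Origin: centre of its underside; its handle reaches 61 mm to y.
- brush: Yellow table brush, loose, 213 mm long (x = -120 to 93 mm), 24 mm wide, 36 mm high, lying bristles down on the right part of the placemat. Origin: centre of its underside; x along its length.

How it is judged (in metres and radians):
On the way, in this order (a step that is already met when the one before it is completed fails the run):
1. the pan's lip is inside the opening and holds the flap well open (over 0.4 rad) with all four capsules still in the pan (value of joint flap above 0.4 rad and contact force between pan and bin above 0.05 N and x of pan_lip in the frame of bin above -0.065 m and distance between each of capsule1_center, capsule2_center, capsule3_center, capsule4_center and pan below 0.075 m), for 0.1 s.
2. all four capsules are down in the tub while the pan still holds the flap open (value of joint flap above 0.3 rad and contact force between pan and bin above 0.05 N and z of each of capsule1_center, capsule2_center, capsule3_center, capsule4_center in the frame of bin below 0.12 m and x of capsule1_center in the frame of bin between -0.085 and 0.085 m and y of capsule1_center in the frame of bin between -0.08 and 0.08 m and x of capsule2_center in the frame of bin between -0.085 and 0.085 m and y of capsule2_center in the frame of bin between -0.08 and 0.08 m and x of capsule3_center in the frame of bin between -0.085 and 0.085 m and y of capsule3_center in the frame of bin between -0.08 and 0.08 m and x of capsule4_center in the frame of bin between -0.085 and 0.085 m and y of capsule4_center in the frame of bin between -0.08 and 0.08 m), for 0.05 s.
At the end, for the whole second after the job is handed in: All four capsules lie in the tub, below 120 mm; flap shut (under 0.06 rad); pan still and flat on the placemat (tilt under 0.06 rad, underside within 5 mm of its top), its centre 30 mm or more inside the mat's edges; saucer, cup and brush within 20 mm of their starts (z of each of capsule1_center, capsule2_center, capsule3_center, capsule4_center in the frame of bin below 0.12 m and x of capsule1_center in the frame of bin between -0.085 and 0.085 m and y of capsule1_center in the frame of bin between -0.08 and 0.08 m and x of capsule2_center in the frame of bin between -0.085 and 0.085 m and y of capsule2_center in the frame of bin between -0.08 and 0.08 m and x of capsule3_center in the frame of bin between -0.085 and 0.085 m and y of capsule3_center in the frame of bin between -0.08 and 0.08 m and x of capsule4_center in the frame of bin between -0.085 and 0.085 m and y of capsule4_center in the frame of bin between -0.08 and 0.08 m and value of joint flap below 0.06 rad and z of pan in the frame of mat below 0.008 m and angle between pan's own z axis and vertical below 0.06 rad and x of pan in the frame of mat between -0.27 and -0.03 m and y of pan in the frame of mat between -0.17 and 0.17 m and linear speed of pan below 0.02 m/s and distance of each of saucer, cup, brush from where it was at the start of the episode below 0.02 m); the robot touches nothing.
It fails at once if the pan falls freely (moving over 0.45 m/s, a drop of about 10 mm, with no finger on it) (linear speed of pan above 0.45 m/s and contact force between the fingers and pan below 0.01 N).
It fails at once if the cup, saucer or brush is knocked about (moved over 40 mm, or the cup tipped over 0.5 rad) (distance of any of saucer, cup, brush from where it was at the start of the episode above 0.04 m or angle between cup's own z axis and vertical above 0.5 rad).
It also fails if it takes over 64 s, if anything falls off the work surface, if the arm or the gripper's body presses on something with over 40 N, if the wrist force passes 120 N, or if a joint passes its speed limit or range.

### The arm

A 6-joint arm with a two-finger parallel gripper is mounted at the origin on the work surface. World frame = base frame: x ahead of the robot, y to its left, z up, the work surface at z = 0. Lengths are in mm, angles in rad, forces in N, time in s.
With the tool pointing down it reaches from about 350 to 975 mm from the base axis. Payload 7.1 kg.
Tool frame: the origin (TCP) lies at the very end of the fingers, on their centre line; the grasp point (between the pads) lies 19 mm behind it (ctrl.grasp_offset is the distance from the TCP to the grasp point, in mm); z points along the fingers, y is the line along which they close (so a half turn about z gives the same grasp; the last joint's range is limited). The gripper opens to 88 mm and grips with 3 to 60 N. Pads are 20 mm wide; open, the fingers measure 115 mm over their backs; the gripper's body (75 mm by 178 mm) begins 61 mm behind the grasp point.
Start: joints at [1.223, 0.423, 1.63, -0, 1.089, -0.019], TCP at [201.785, 591.513, 194.275] pointing down, gripper open.
Joint ranges: [-3, 3], [-0.9, 2.11], [0.09, 2.58], [-1.31, 4.45], [0.11, 2.69], [-2.54, 2.54]. Speed limits (rad/s): [2.39, 2.39, 3.01, 3.14, 3.14, 3.14].

### API

Orientations are given as a rotation vector (axis times angle).
In Python, from workcell import ctrl, viewer, ticket, models gives the robot as it stands.
- The arm moves only by the tool play_rows, never from a script. Its arguments are lists of equal length, an entry for each row: "dp": the shift along the world's x, y, z in mm, a list of three; "yaw": the turn about the world's z in degrees. In form: {"dp": [[tx, ty, tz], ...], "yaw": [yaw, ...]}. A call has 1 to 8 rows; each row shifts and turns the commanded pose from where the row before left it; what a row does not reach is not made up. A row lasts 1/12 s, in which the tool goes at most 41.7 mm and 7.16 degrees, less where a joint would pass 70% of its speed; a pose out of reach is approached as far as the arm can. A call is refused whole if a number of a shift passes 41.7 or a number of a turn 7.16, either way. A call with a gripper value outside its range is refused whole. "gripper" is the closure, from 0 (fully open) to 1 (shut), set as the call begins (left out, the last holds). The fingers move at their own pace and stop on an object; the grip force is fixed at half the most. Time passes only in rows, so rows that do not move let the fingers close. It gives the time, the measured TCP pose, the force, the opening and the grip force at its end, in the units of the state.
- ctrl.get_obs(): the state, without advancing time (a new reading comes with each control period).
- viewer.get_image(name): name is "side" or "top"; returns a dict with "pixels" (400x640x3 uint8, red, green, blue), "range_z" (400x640 float32, mm along the optical axis (not along the pixel's ray), 0 where there is no reading), "fx", "fy", "cx", "cy" (pixels), "T" (4x4, takes a point from camera to world coordinates). Camera axes: x right, y up, looking along -z (the intrinsics and any distortion apply to the point x, -y, -z); pixel columns grow to the right and rows downward; lengths in mm; the calibration is good to about 2 mm. A picture is of the moment at which its call begins.
- ticket.close_job(): hands the job in; it is judged then, once.
Trained networks look in a picture, given as the dict that the camera call returned (one of the last four; its "shot" number tells which), for a name from the list of things; names that differ only in an ending like _2 or _b are one class to them, and where a whole thing is asked for, a point or a joint stands for the part that bears it (a point fixed in the world has none). Each returns a list of dicts, best first, with "conf" (0 to 1); they miss things now and then, are a little off and sometimes report something else, mostly with a low value. They report only what shows in the picture. A call takes as long as a camera call.
- models.look_for(picture, name): "bbox" ([centre column, centre row, width, height] in pixels, round what is visible of it).
- models.landmark_of(picture, name): "location" ([column, row] in pixels: a listed point, or the origin of a listed thing).
The state is a dict: "t": time; "qpos": joint angles; "qvel": joint speeds; "joint_torque": joint torques, N m; "ee_pos": TCP position; "orientation": TCP orientation; "ft_force": force on the tool from outside, world axes, zero at the start; "moment": the same for the moment, N m; "width": finger opening in mm; "grasp_force": force on a finger pad.
Only numpy, scipy, OpenCV 4.12 (cv2) and the standard library are available. Lean on these libraries where they do the work, as an engineer would, in place of code of your own. Each camera call takes 0.05 s, during which the arm holds its last target. There are 200 camera calls.

## Working session

There is one attempt and no reset: what is moved stays moved. The work goes in short steps, Python scripts to look and compute and a tool call to move; the robot and the scene stay as the last step left them, time stands still between calls to the robot, and variables do not carry over. Pictures are saved under pics/ and viewed, at most 10 in all, crops included, and the job is handed in when it is done.

Besides the shell and the picture viewer there is one more tool, called after "Call:" in YAML: its name, and indented under it one key for each argument. play_rows: Moves the arm, as the interface text tells. Its arguments: {"type":"object","properties":{"dp":{"type":"array"},"yaw":{"type":"array"},"gripper":{"type":"number"}},"required":["dp","yaw"]}

```bash
ls; mkdir -p pics; cat > h.py <<'E'
import numpy as np, cv2
from workcell import ctrl, viewer, ticket, models
def world(im,uv,win=1):
    u,v=uv; r=im["range_z"]; iu,iv=int(round(u)),int(round(v))
    p=r[max(0,iv-win):iv+win+1,max(0,iu-win):iu+win+1]; p=p[p>0]
    d=np.median(p) if p.size else np.nan
    return at(im,uv,d)
def at(im,uv,d):
    u,v=uv
    return (im["T"]@np.array([(u-im["cx"])/im["fx"]*d,-(v-im["cy"])/im["fy"]*d,-d,1]))[:3]
def atz(im,uv,z):
    a=at(im,uv,0.);b=at(im,uv,1000.); return a+(b-a)*(z-a[2])/(b[2]-a[2])
def save(im,n): cv2.imwrite(f"pics/{n}.png",im["pixels"][:,:,::-1])
E
python3 - <<'E'
from h import *
np.set_printoptions(precision=1,suppress=True)
print(ctrl.get_obs())
names="bin bin_sill flap_hinge pan pan_grip pan_lip capsule1_center capsule2_center capsule3_center capsule4_center mat saucer cup brush".split()
for c in("top","side"):
    im=viewer.get_image(c); save(im,c+"0"); print(c,{k:im[k] for k in im if k not in("pixels","range_z")})
    for n in names:
        l=models.landmark_of(im,n)[:2]
        for r in l: print(n,round(r["conf"],2),np.array(r["location"]),world(im,r["location"]))
E
```

```text
pics
{'t': 0.0, 'qpos': array([ 1.2,  0.4,  1.6,  0. ,  1.1, -0. ]), 'qvel': array([ 0., -0., -0., -0., -0., -0.]), 'joint_torque': array([  0. , -54.5, -27.4,   0.1,   0. ,  -0. ]), 'ee_pos': array([201.6, 591. , 193.5]), 'orientation': array([-0.5, -3.1,  0. ]), 'ft_force': array([ 1. , -0.9, -0.4]), 'moment': array([ 0., -0., -0.]), 'grasp_force': 0.0, 'width': 87.97115267140666}
top {'fx': 435.6293548420397, 'fy': 435.6293548420397, 'cx': 320.8986293732113, 'cy': 199.85506764873662, 'T': array([[  -0. ,    1. ,   -0.1,  435.1],
       [  -1. ,   -0. ,    0. ,   20.1],
       [   0. ,    0.1,    1. , 1332. ],
       [   0. ,    0. ,    0. ,    1. ]]), 'shot': 1}
bin 0.7 [396.1 163.2] [ 696.  -204.   186.9]
bin_sill 0.85 [411.6 177.6] [ 665.1 -255.   139.3]
flap_hinge 0.93 [413.8 154.4] [ 713.3 -247.   212.3]
pan 0.95 [242.8 221.5] [562.8 236.6   5.5]
pan_grip 0.98 [226.6 256.2] [458.  276.3  46.5]
pan_lip 0.96 [250.6 206.1] [610.2 213.7   1.6]
capsule1_center 0.58 [229.2 231. ] [532.3 271.8  35.5]
capsule2_center 0.58 [245.3 235.9] [517.  224.1  34.6]
capsule3_center 0.44 [235.5 2
[... 733 characters left out ...]
2.2]
pan 0.93 [331.8 313.3] [552.2 241.1   4.6]
pan 0.74 [276.6 100. ] [ 713.4 -247.2  210.1]
pan_grip 0.56 [369.9 319.7] [474.7 269.4  46.5]
pan_lip 0.92 [308.1 299.8] [605.9 211.5   3.2]
capsule1_center 0.68 [342.9 322.3] [528.7 272.1  34.4]
capsule2_center 0.68 [343.6 306.6] [527.4 234.8  26.7]
capsule3_center 0.65 [324.1 314.7] [567.8 257.8  34.8]
capsule3_center 0.59 [276.1 158.6] [ 719.4 -167.6   73.6]
capsule4_center 0.55 [295.9 121.5] [ 666.4 -243.   144.1]
capsule4_center 0.48 [308.1 299. ] [606.1 209.4   2.8]
mat 0.63 [255.4 312.6] [719.1 244.9   0.9]
cup 0.62 [262.8 398. ] [675.4 412.6  11.1]
brush 0.66 [315.4 250.9] [596.1  94.3  20.3]
brush 0.54 [373.  317.3] [468.4 264.8  48.1]
```

View pics/top0.png

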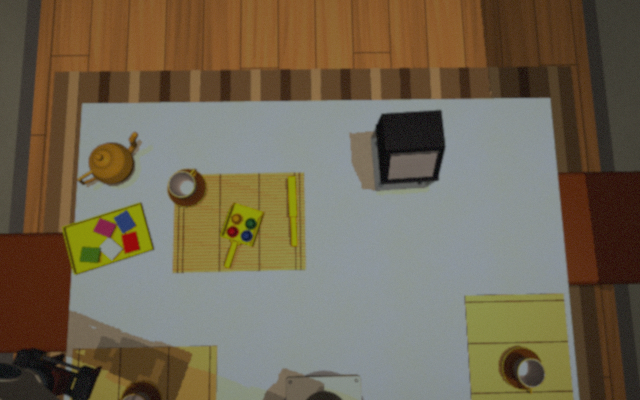

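View pics/side0.png

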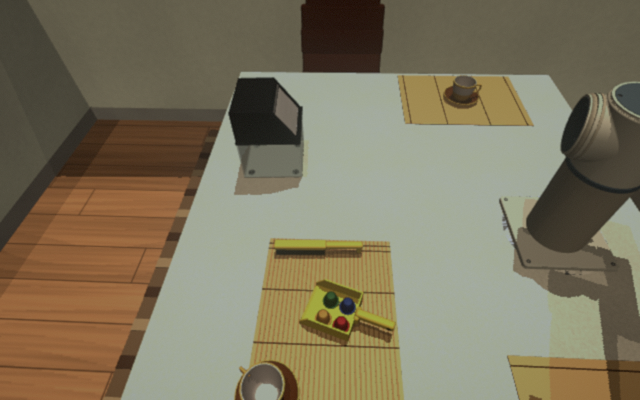

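```bash
python3 - <<'E'
from h import *
from scipy.spatial.transform import Rotation as R
np.set_printoptions(precision=4,suppress=True)
o=ctrl.get_obs(); print(R.from_rotvec(o["orientation"]).as_matrix(), o["qpos"]); print(getattr(ctrl,'grasp_offset',None), [x for x in dir(ctrl) if x[0]!='_'])
im=viewer.get_image("top"); pts=[]
h,w=im["range_z"].shape; V,U=np.mgrid[:h,:w]; d=im["range_z"].astype(float)
P=np.stack([(U-im["cx"])/im["fx"]*d,-(V-im["cy"])/im["fy"]*d,-d,np.ones_like(d)],-1)@im["T"].T
P=P[...,:3]; m=d>0
np.set_printoptions(precision=1,suppress=True)
# handle: points with z 40..52 in area
k=m&(P[...,2]>38)&(P[...,2]<55)&(P[...,0]>400)&(P[...,0]<495)&(abs(P[...,1]-275)<60)
q=P[k][:,:2]; c=q.mean(0); e=np.linalg.eigh(np.cov((q-c).T))[1][:,1]; print("handle",len(q),c,e,np.degrees(np.arctan2(e[1],e[0])),q.min(0),q.max(0),np.median(P[k][:,2]))
# hood flat top
k=m&(P[...,2]>222)&(P[...,2]<240)&(P[...,1]<-100)&(P[...,0]>600)
q=P[k][:,:2].astype(np.float32); print("hood",len(q),cv2.minAreaRect(q),q.min(0),q.max(0),np.median(P[k][:,2]))
k=m&(P[...,2]>100)&(P[...,1]<-100)&(P[...,0]>550)
q=P[k][:,:2].astype(np.float32); print("bin",len(q),cv2.minAreaRect(q),q.min(0),q.max(0))
E
```

```text
[[-0.9464  0.3229  0.    ]
 [ 0.3229  0.9464 -0.    ]
 [-0.     -0.     -1.    ]] [ 1.223   0.4231  1.6299 -0.      1.0886 -0.019 ]
18.700000000000003 ['Unreachable', 'get_obs', 'grasp_offset']
handle 159 [461.2 266.1] [-0.9  0.4] 155.86038311227466 [426.8 215.1] [493.2 284.6] 47.62599362384526
hood 2390 ((773.2007446289062, -243.27609252929688), (110.54718017578125, 160.72903442382812), 2.6140103340148926) [ 715.2 -324.8] [ 830.3 -161.1] 230.04220032629803
bin 4642 ((741.7613525390625, -245.15191650390625), (176.08958435058594, 167.0003204345703), 2.8685109615325928) [ 651.4 -332.6] [ 830.3 -158.2]
```

```bash
cat >> h.py <<'E'
def cloud(im):
    h,w=im["range_z"].shape; V,U=np.mgrid[:h,:w]; d=im["range_z"].astype(float)
    P=np.stack([(U-im["cx"])/im["fx"]*d,-(V-im["cy"])/im["fy"]*d,-d,np.ones_like(d)],-1)@im["T"].T
    return P[...,:3],d>0
E
python3 - <<'E'
from h import *
np.set_printoptions(precision=1,suppress=True)
u=np.array([.913,-.409]);n=np.array([.409,.913]);g=np.array([471,273])
for c in("top","side"):
    im=viewer.get_image(c);P,m=cloud(im)
    q=P[...,:2]-g; a=q@u;b=q@n; z=P[...,2]
    y=(im["pixels"][...,0]>1.6*im["pixels"][...,2].astype(float))
    k=m&y&(abs(b)<20)&(a>-60)&(a<35)&(z>42)&(z<54)
    print(c,"handle",k.sum(),"a",a[k].min(),a[k].max(),"line",np.polyfit(a[k],b[k],1),"z",np.median(z[k]))
    k=m&y&(abs(b)<80)&(a>25)&(a<190)&(z>25)&(z<48)
    print("walls a",np.percentile(a[k],[1,99]),"b",np.percentile(b[k],[1,99]),"z",np.percentile(z[k],95))
    k=m&(abs(P[...,0]-450)<30)&(abs(P[...,1]-350)<20); print("mat z",np.median(z[k]))
    k=m&(z>226)&(z<236)&(P[...,1]<-100)&(P[...,0]>600); q2=P[k][:,:2].astype(np.float32); print("hood",cv2.minAreaRect(q2))
E
```

```text
top handle 165 a -41.723127664030955 34.61497825655562 line [ 0.1 -8.4] z 47.10548246786334
walls a [ 27.  131.9] b [-51.6  52. ] z 44.78933653106537
mat z 2.5776473206967694
hood ((774.53271484375, -243.34140014648438), (106.46256256103516, 161.199462890625), 2.7215070724487305)
side handle 359 a -43.519531307485025 34.604624040037 line [ 0.1 -7.4] z 47.831548730505006
walls a [ 27.3 132.6] b [-52.2  51.5] z 43.482367918238786
mat z 2.7477187804599907
hood ((773.62451171875, -244.46514892578125), (103.50874328613281, 163.46861267089844), 2.904681444168091)
```

Call:
play_rows:
  dp:
    - [19, -23, -5]
    - [19, -23, -5]
    - [19, -23, -5]
    - [19, -23, -5]
    - [19, -23, -5]
    - [19, -23, -5]
    - [19, -23, -5]
    - [19, -23, -5]
  yaw: [-1, -1, -1, -1, -1, 0, 0, 0]
  gripper: 0

```text
t: 2.32
ee_pos: [354.6, 406.4, 154.2]
orientation: [0.649, 3.074, 0.0]
ft_force: [0.4, -0.2, 0.0]
width: 88.2
grasp_force: 0.0
```

```bash
python3 - <<'E'
from h import *
np.set_printoptions(precision=2,suppress=True)
u=np.array([.913,-.409]);n=np.array([.409,.913]);g=np.array([471,273])
im=viewer.get_image("top")
for c in("side",):
    im=viewer.get_image(c);P,m=cloud(im)
    q=P[...,:2]-g; a=q@u;b=q@n; z=P[...,2]
    y=(im["pixels"][...,0]>1.6*im["pixels"][...,2].astype(float))
    k=m&y&(abs(b)<30)&(a>-60)&(a<22)&(z>40)&(z<54)
    h=P[k]; vx,vy,x0,y0=cv2.fitLine(h[:,:2].astype(np.float32),cv2.DIST_HUBER,0,.01,.01).ravel(); print(c,np.degrees(np.arctan2(vy,vx)),x0,y0,h[:,0].min(),h[:,1].max())
    k=m&y&(abs(b)<80)&(a>-60)&(a<190)&(z>8)&(z<52)
    q2=P[k]; k2=(q2[:,:2]-g)@u>25; r=cv2.minAreaRect(q2[k2][:,:2].astype(np.float32)); print(r)
save(im,"side1"); i=im["pixels"][240:400,220:440,::-1]; cv2.imwrite("pics/c1.png",cv2.resize(i,None,fx=3.5,fy=3.5,interpolation=cv2.INTER_CUBIC))
E
```

```text
side -17.28458 457.42746 270.90195 424.1298122460606 285.3918744174747
((548.5923461914062, 237.25503540039062), (100.25511932373047, 120.65025329589844), 70.91441345214844)
```

View pics/c1.png

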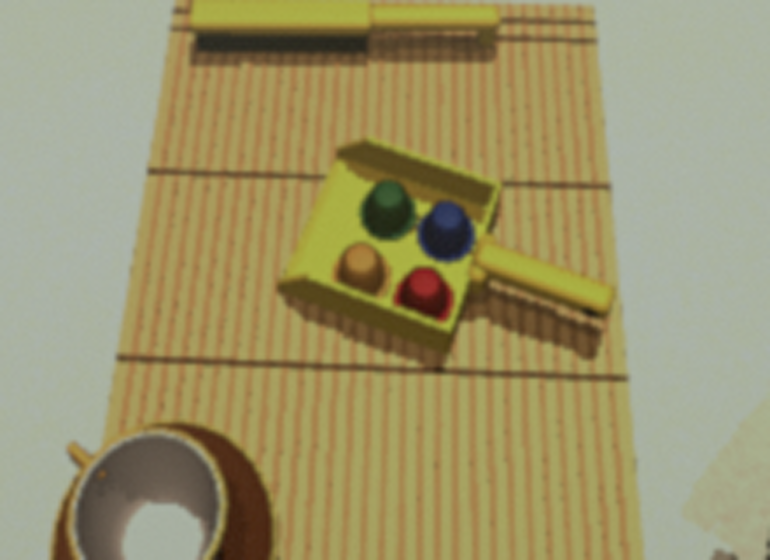

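Call:
play_rows:
  dp:
    - [19, -23, -9]
    - [19, -23, -9]
    - [19, -23, -9]
    - [18, -23, -9]
    - [18, -23, -9]
    - [18, -23, -9]
    - [0, 0, 0]
    - [0, 0, 0]
  yaw: [1, 1, 1, 1, 1, 0.6, 0, 0]

```text
t: 3.08
ee_pos: [465.1, 269.2, 100.0]
orientation: [-0.502, -3.101, 0.0]
ft_force: [0.1, 1.0, 0.4]
width: 87.5
grasp_force: 0.0
```

Call:
play_rows:
  dp:
    - [0, -1, -20]
    - [0, 0, -20]
    - [0, 0, -18]
    - [0, 0, -12]
    - [0, 0, -10]
    - [0, 0, 0]
  yaw: [0, 0, 0, 0, 0, 0]

```text
t: 3.58
ee_pos: [463.5, 268.9, 18.9]
orientation: [-0.496, -3.1, 0.002]
ft_force: [-0.7, 0.3, 0.4]
width: 87.8
grasp_force: 0.0
```

Call:
play_rows:
  dp:
    - [0, 0, 0]
    - [0, 0, 0]
    - [0, 0, 0]
    - [0, 0, 0]
    - [0, 0, 0]
    - [0, 0, 0]
    - [0, 0, 0]
    - [0, 0, 0]
  yaw: [0, 0, 0, 0, 0, 0, 0, 0]
  gripper: 1

```text
t: 4.25
ee_pos: [464.9, 268.5, 20.4]
orientation: [0.498, 3.102, 0.0]
ft_force: [-0.6, -0.1, 0.5]
width: 37.7
grasp_force: 0.0
```

Call:
play_rows:
  dp:
    - [0, 0, 0]
    - [0, 0, 0]
    - [0, 0, 0]
    - [0, 0, 0]
    - [0, 0, 0]
    - [0, 0, 0]
    - [0, 0, 0]
    - [0, 0, 0]
  yaw: [0, 0, 0, 0, 0, 0, 0, 0]

```text
t: 4.92
ee_pos: [465.0, 268.6, 20.4]
orientation: [0.498, 3.101, 0.001]
ft_force: [0.2, 0.6, 1.7]
width: 0.9
grasp_force: 1.0
```

Call:
play_rows:
  dp:
    - [0, 0, 3]
    - [0, 0, 5]
    - [0, 0, 6]
    - [0, 0, 8]
    - [0, 0, 8]
    - [0, 0, 5]
    - [0, 0, 0]
    - [0, 0, 0]
  yaw: [0, 0, 0, 0, 0, 0, 0, 0]

```text
t: 5.58
ee_pos: [465.1, 268.7, 55.9]
orientation: [0.498, 3.101, 0.001]
ft_force: [0.3, -0.4, 0.6]
width: 0.4
grasp_force: 0.0
```

```bash
cat >> h.py <<'E'
def panfit(im,c,r=170,zmin=0):
    """yellow points near c"""
    P,m=cloud(im); px=im["pixels"].astype(float)
    y=(px[...,0]>1.8*px[...,2])&(px[...,1]>1.3*px[...,2])&(np.abs(px[...,0]-px[...,1])<.35*px[...,0])
    return P[m&y&(np.linalg.norm(P[...,:2]-c,axis=-1)<r)&(P[...,2]>zmin)]
E
python3 - <<'E'
from h import *
np.set_printoptions(precision=2,suppress=True)
print(ctrl.get_obs())
for c in("top","side"):
    im=viewer.get_image(c); save(im,c+"2")
    for n in("pan","pan_lip","pan_grip"):
        for r in models.landmark_of(im,n)[:1]: print(c,n,r["conf"],np.array(r["location"]),world(im,r["location"]))
i=im["pixels"][200:400,200:440,::-1]; cv2.imwrite("pics/c2.png",cv2.resize(i,None,fx=3,fy=3,interpolation=cv2.INTER_CUBIC))
E
```

```text
{'t': 5.5833, 'qpos': array([ 0.5 ,  0.5 ,  1.91, -0.  ,  0.73, -0.75]), 'qvel': array([-0.  ,  0.01,  0.01, -0.  , -0.  , -0.  ]), 'joint_torque': array([  0.  , -50.72, -18.79,   0.03,   0.08,   0.  ]), 'ee_pos': array([465.07, 268.65,  55.86]), 'orientation': array([0.5, 3.1, 0. ]), 'ft_force': array([ 0.25, -0.44,  0.63]), 'moment': array([-0.01, -0.  , -0.01]), 'grasp_force': 0.0, 'width': 0.41959071239870493}
top pan 0.93 [240.4 223.9] [555.53 243.76   6.02]
top pan_lip 0.74 [249.9 206.5] [609.02 215.83   1.59]
top pan_grip 0.65 [226.7 252.6] [458.33 198.38 437.12]
side pan 0.63 [329.2 313. ] [557.84 241.59   6.8 ]
side pan_lip 0.58 [307.7 299.7] [606.73 211.71   4.01]
```

View pics/c2.png

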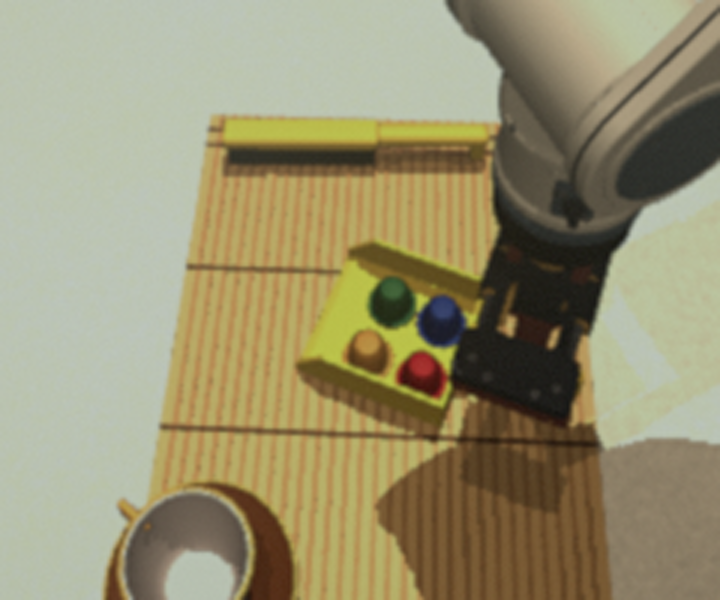

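```bash
python3 - <<'E'
from h import *
np.set_printoptions(precision=1,suppress=True)
for c in("top","side"):
    im=viewer.get_image(c);P,m=cloud(im)
    k=m&(np.linalg.norm(P[...,:2]-[465,268],axis=-1)<100)&(P[...,2]>60)&(P[...,2]<130)
    q=P[k]; print(c,len(q))
    for z in range(50,135,10):
        s=q[(q[:,2]>=z)&(q[:,2]<z+10)]
        if len(s): print(z,len(s),s[:,:2].min(0),s[:,:2].max(0))
    y=panfit(im,[540,240],170,zmin=8); print("yellow",len(y),y.min(0),y.max(0))
i=im["pixels"][270:370,330:430,::-1]; cv2.imwrite("pics/c3.png",cv2.resize(i,None,fx=6,fy=6,interpolation=cv2.INTER_CUBIC))
E
```

```text
top 0
yellow 965 [421.   71.8   8. ] [698.9 407.3 416.2]
side 76
90 7 [456.4 275. ] [474.9 280.7]
100 29 [457.1 274.1] [477.7 281. ]
110 20 [456.9 274.6] [478.2 282.5]
120 20 [457.7 277.4] [477.8 283.8]
yellow 1908 [426.9  73.9   8. ] [670.4 392.4 300.5]
```

View pics/c3.png

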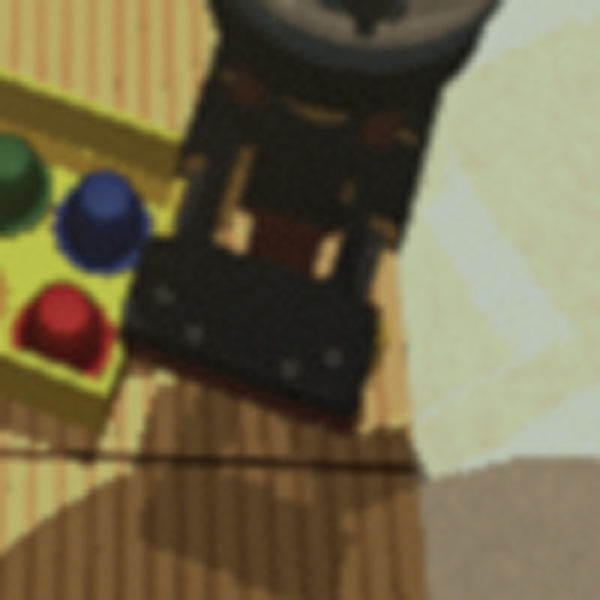

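Call:
play_rows:
  dp:
    - [0, 0, 20]
    - [0, 0, 30]
    - [-25, 20, 30]
    - [-30, 20, 20]
    - [-30, 20, 0]
    - [-30, 20, 0]
    - [-25, 20, 0]
    - [0, 0, 0]
  yaw: [0, 0, 0, 0, 0, 0, 0, 0]
  gripper: 0

```text
t: 6.75
ee_pos: [322.4, 369.7, 154.0]
orientation: [-0.492, -3.102, -0.001]
ft_force: [-0.5, -0.5, 0.9]
width: 50.5
grasp_force: 0.0
```

```bash
python3 - <<'E'
from h import *
np.set_printoptions(precision=1,suppress=True)
print(ctrl.get_obs()["ee_pos"])
S=[]
for c in("top","side"):
    im=viewer.get_image(c);P,m=cloud(im)
    for n in("pan","pan_lip","pan_grip"):
        for r in models.landmark_of(im,n)[:1]: print(c,n,r["conf"],np.array(r["location"]),world(im,r["location"]))
    y=panfit(im,[530,245],140,zmin=40); y=y[(y[:,2]<60)&(y[:,0]<505)]
    print(c,len(y),y.min(0),y.max(0),cv2.fitLine(y[:,:2].astype(np.float32),cv2.DIST_HUBER,0,.01,.01).ravel(), np.median(y[:,2]))
    k=(P[...,0]>350)&(P[...,0]<480)&(P[...,1]>230)&(P[...,1]<350); 
    k=m&k&(P[...,2]>30)&(P[...,2]<60);q=P[k]; print(len(q),q.min(0),q.max(0))
    a,b=((230,220),(20,20)) if c=="top" else ((270,280),(20,20))
    y0,x0=(195,180) if c=="top" else (280,290)
    S.append(cv2.resize(im["pixels"][y0:y0+90,x0:x0+130,::-1],None,fx=3,fy=3,interpolation=cv2.INTER_CUBIC))
cv2.imwrite("pics/c4.png",np.hstack(S))
E
```

```text
[322.4 369.7 154. ]
top pan 0.59 [243.6 224.3] [554.  233.8   7.6]
top pan_lip 0.86 [249.5 205.6] [611.6 216.9   3. ]
top pan_grip 0.82 [226.7 255.1] [461.2 276.1  46.5]
top 193 [429.7 206.   40.1] [504.9 289.8  53.6] [  0.9  -0.4 468.  267.6] 47.45282649460273
128 [429.6 256.   34.3] [478.9 289.8  53.6]
side pan 0.58 [330.9 313.5] [554.1 242.3   6.2]
side pan_lip 0.64 [309.6 299.4] [602.6 210.8   3.9]
side pan_grip 0.73 [374.6 319.6] [465.5 270.   49.5]
side 428 [426.9 205.1  40.1] [504.6 290.1  51.9] [  0.9  -0.4 465.8 270.6] 47.43878378502808
290 [426.9 257.9  32. ] [479.9 290.1  51.9]
```

View pics/c4.png

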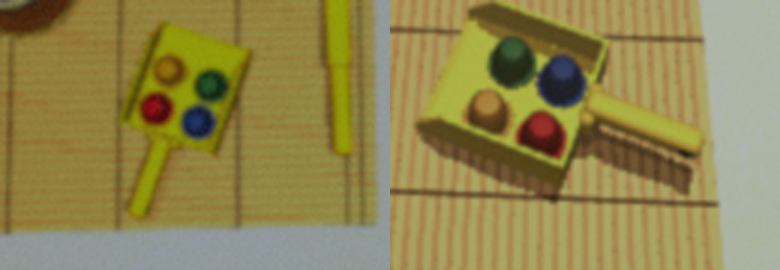

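```bash
python3 - <<'E'
from h import *
np.set_printoptions(precision=1,suppress=True)
o=ctrl.get_obs(); e=o["ee_pos"]; th=np.radians(71.6); ty=np.array([np.cos(th),np.sin(th)]); tx=np.array([-np.sin(th),np.cos(th)])
for c in("top","side"):
    im=viewer.get_image(c);P,m=cloud(im)
    q=P[m]; a=(q[:,:2]-e[:2])@tx; b=(q[:,:2]-e[:2])@ty; z=q[:,2]-e[2]
    for z0 in range(-20,160,10):
        s=(z>=z0)&(z<z0+10)&(abs(a)<110)&(abs(b)<110)
        if s.sum(): print(c,z0,s.sum(),"x",a[s].min(),a[s].max(),"y",b[s].min(),b[s].max())
im=viewer.get_image("side"); c4=np.linalg.inv(im["T"])@np.r_[e,1]; print("tcp px",im["cx"]+im["fx"]*c4[0]/-c4[2], im["cy"]+im["fy"]*c4[1]/c4[2])
save(im,"side5"); i=im["pixels"][200:400,390:640,::-1]; cv2.imwrite("pics/c5.png",cv2.resize(i,None,fx=3,fy=3,interpolation=cv2.INTER_CUBIC))
E
```

```text
top 110 22 x -34.165979371133695 -26.726008841508445 y -78.77761141469848 59.819343956149304
top 120 125 x -34.18998890671749 13.101367590337974 y -77.44164171045655 53.2728726534261
top 130 97 x -33.830858743446605 31.909374341367773 y -85.95251822841254 -41.44892248805731
top 140 218 x -32.99801951089641 31.666615615963387 y -86.89544454743702 -1.41966287715815
top 150 325 x -32.87160352811362 32.06231171462345 y -87.0231579639144 -4.575870761214579
side 20 4 x -10.546106717296876 -5.519005049725111 y -49.96955185356789 51.879571943913966
side 30 18 x -11.153380695850707 3.9218414181379555 y -50.25770412871768 -41.21174593749115
side 40 12 x -11.092893936676298 2.2136212822732624 y -50.35928516645483 -41.303520688637796
side 50 5 x -3.3702593607365596 -1.535318163679322 y -42.8324867982252 -41.93428622008853
side 60 3 x -6.277217776215506 -4.106144093111651 y -42.535186645396045 -41.394388076296316
side 70 9 x -9.438128258893798 -4.96334346647299 y -44.10727003805163 -40.93915370751726
side 80 10 x -11.13546707784584 -8.623970745738221 y -53.540144183399796 -41.280382804530156
side 90 5 x -10.861344834587312 -10.580796882832617 y -53.89392345754798 -45.19128186102882
side 100 19 x -31.60583938836315 28.623396671045793 y -76.08944143483596 81.59764977045019
side 110 168 x -33.02275716117416 31.04112057578394 y -77.49417884452598 82.40852217103838
side 120 493 x -33.21705585562451 -6.50205320405382 y -79.27371404989604 81.91302852892257
side 130 543 x -33.132851108109215 33.52802593062726 y -85.53037213451553 88.83159397470276
side 140 867 x -32.53645702798504 33.05359411007803 y -88.69658322036865 90.39153292206016
side 150 2198 x -32.19014199253752 32.463901055907584 y -87.95074482627096 90.19134495287214
tcp px 470.12880859566366 355.71915244081856
```

View pics/c5.png

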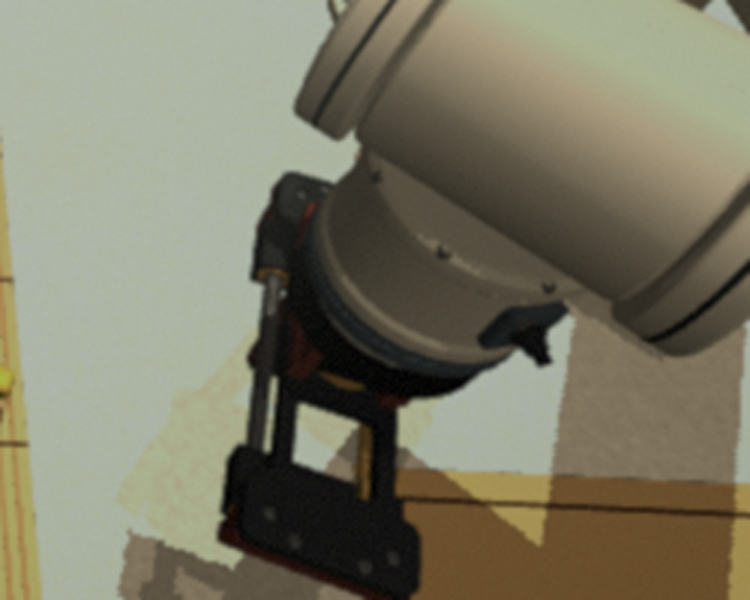

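```bash
python3 - <<'E'
from h import *
np.set_printoptions(precision=3,suppress=True)
for c in("top","side"):
    im=viewer.get_image(c)
    y=panfit(im,[460,272],48,zmin=38); y=y[(y[:,2]<60)&(y[:,0]<480)]
    f=cv2.fitLine(y[:,:2].astype(np.float32),cv2.DIST_HUBER,0,.01,.01).ravel()
    t=(y[:,:2]-f[2:])@f[:2]; n=(y[:,:2]-f[2:])@[-f[1],f[0]]
    print(c,len(y),f,np.degrees(np.arctan2(f[1],f[0])),"t",t.min(),t.max(),"n",n.min(),n.max(),"end",f[2:]+t.min()*f[:2])
E
```

```text
top 121 [  0.913  -0.407 454.837 272.616] -24.018785 t -28.666285715545822 28.60643192144792 n -9.216249095659533 11.700693000467558 end [428.653 284.284]
side 268 [  0.927  -0.374 453.571 276.118] -21.965757 t -26.51877534079366 29.424385408567105 n -10.748195213756707 7.545694962919118 end [428.977 286.038]
```

Call:
play_rows:
  dp:
    - [30, -20, 0]
    - [30, -20, 0]
    - [30, -20, 0]
    - [30, -20, -15]
    - [20, -16, -15]
    - [0, 0, -20]
    - [0, 0, -20]
    - [0, 0, 0]
  yaw: [0, 0, 0, 0, 0, 0, 0, 0]
  gripper: 0

```text
t: 8.07
ee_pos: [464.3, 269.6, 80.5]
orientation: [-0.499, -3.097, 0.006]
ft_force: [-0.3, 0.1, 0.5]
width: 87.6
grasp_force: 0.0
```

Call:
play_rows:
  dp:
    - [0, 0, -15]
    - [0, 0, -20]
    - [0, 0, -18]
    - [0, 0, -12]
    - [0, 0, -6]
    - [0, 0, -4]
    - [0, 0, 0]
    - [0, 0, 0]
  yaw: [-1.5, -1.5, -1.5, 0, 0, 0, 0, 0]

```text
t: 8.73
ee_pos: [466.4, 271.8, 9.4]
orientation: [0.618, 3.079, 0.001]
ft_force: [-0.4, -0.6, -0.4]
width: 87.8
grasp_force: 0.0
```

Call:
play_rows:
  dp:
    - [0, 0, 0]
    - [0, 0, 0]
    - [0, 0, 0]
    - [0, 0, 0]
    - [0, 0, 0]
    - [0, 0, 0]
    - [0, 0, 0]
    - [0, 0, 0]
  yaw: [0, 0, 0, 0, 0, 0, 0, 0]
  gripper: 0.8

```text
t: 9.4
ee_pos: [466.0, 271.5, 8.7]
orientation: [-0.619, -3.08, 0.0]
ft_force: [0.1, 0.1, 0.1]
width: 38.0
grasp_force: 0.0
```

Call:
play_rows:
  dp:
    - [0, 0, 0]
    - [0, 0, 0]
    - [0, 0, 0]
    - [0, 0, 0]
    - [0, 0, 0]
    - [0, 0, 0]
    - [0, 0, 0]
    - [0, 0, 0]
  yaw: [0, 0, 0, 0, 0, 0, 0, 0]
  gripper: 0.85

```text
t: 10.07
ee_pos: [466.0, 271.4, 8.7]
orientation: [-0.619, -3.08, 0.0]
ft_force: [0.0, -0.8, -1.0]
width: 18.3
grasp_force: 29.9
```

Call:
play_rows:
  dp:
    - [0, 0, 2]
    - [0, 0, 4]
    - [0, 0, 6]
    - [0, 0, 8]
    - [0, 0, 8]
    - [0, 0, 6]
    - [0, 0, 4]
    - [0, 0, 0]
  yaw: [0, 0, 0, 0, 0, 0, 0, 0]

```text
t: 10.73
ee_pos: [466.8, 271.9, 48.1]
orientation: [0.619, 3.078, 0.002]
ft_force: [-0.3, 0.5, -2.6]
width: 17.6
grasp_force: 29.9
```

```bash
cat >> h.py <<'E'
def panpose(c0,zlo=5,R=90,show=True):
    """floor/walls cloud from both cameras; prints landmarks and wall-top plane"""
    out=[]
    for c in("top","side"):
        im=viewer.get_image(c)
        for n in("pan","pan_lip","pan_grip"):
            for r in models.landmark_of(im,n)[:1]: print(c,n,round(r["conf"],2),np.array(r["location"]),world(im,r["location"]))
        out.append((im,panfit(im,c0,R,zlo)))
    return out
E
python3 - <<'E'
from h import *
np.set_printoptions(precision=1,suppress=True)
o=ctrl.get_obs(); print(o["ee_pos"],o["ft_force"],o["moment"],o["width"],o["grasp_force"])
u=np.array([.92,-.39])
for im,y in panpose(np.array([555,235]),8):
    a=(y[:,:2]-[466,271])@u; b=(y[:,:2]-[466,271])@[.39,.92]; y=y[:]; 
    for lo in range(30,170,10):
        s=(a>=lo)&(a<lo+10)&(abs(b)<60)
        if s.sum()>3: print(lo,s.sum(),"z lo/hi",np.percentile(y[s,2],[5,95]),"b",b[s].min(),b[s].max())
E
```

```text
[466.8 271.9  48.1] [-0.3  0.5 -2.6] [0.1 0.1 0. ] 17.63171900611579 29.912539422512054
top pan 0.89 [238.8 220.6] [562.  242.3  43.4]
top pan_lip 0.87 [250.2 204. ] [616.2 214.4   5.5]
top pan_grip 0.65 [223.1 251. ] [461.2 202.  455. ]
side pan 0.68 [332.1 303.9] [551.9 237.2  42.8]
side pan_lip 0.55 [309.2 292.2] [601.8 212.   41.2]
side pan_grip 0.61 [375.  314.1] [476.4 305.9 158.4]
30 41 z lo/hi [ 71.1 239.1] b -50.0917366824001 12.99122295461623
40 91 z lo/hi [ 41.1 360.5] b -53.682605034368315 36.05186804763459
50 53 z lo/hi [ 41.  360.1] b -45.434328291737906 49.95770238830535
60 55 z lo/hi [ 40.8 397.5] b -56.06619847030017 52.83107836233038
70 62 z lo/hi [ 40.7 362.4] b -44.599133915549636 53.683830290882995
80 108 z lo/hi [40.7 78.3] b -55.05619697133411 52.83740947227341
90 101 z lo/hi [41.6 76.7] b -44.47597579790207 54.11718803194003
100 90 z lo/hi [43.1 80.5] b -44.583610611818045 52.56675885426554
110 95 z lo/hi [41.8 77. ] b -44.33883472664165 53.418972269844296
120 121 z lo/hi [39.8 76.7] b -57.41746711499626 54.2997355540425
130 119 z lo/hi [40.  70.3] b -44.20837
[... 325 characters left out ...]
7.07023132529069 51.771788586539
60 112 z lo/hi [42.3 78.5] b -46.63446384469674 51.91932928078614
70 129 z lo/hi [41.2 79.2] b -46.77526004996173 51.48737053817805
80 221 z lo/hi [41.1 78.4] b -46.78065181253267 51.90541506802231
90 227 z lo/hi [42.2 77.2] b -46.84785534803775 51.793158744316884
100 179 z lo/hi [42.2 77.7] b -47.24006917623894 52.008096059178904
110 148 z lo/hi [41.6 77.5] b -46.810469015493084 51.916383784626234
120 229 z lo/hi [41.6 76.4] b -46.7870783841768 51.91685999274221
130 222 z lo/hi [41.  67.3] b -46.343129853230685 52.1253095294735
140 198 z lo/hi [40.4 54.1] b -45.249779479766225 52.39959843401211
150 13 z lo/hi [39.  45.8] b -45.8320007148174 36.72170098036487
```

Call:
play_rows:
  dp:
    - [0, 0, 5]
    - [0, 0, 11]
    - [0, 0, 17]
    - [0, 0, 22]
    - [0, 0, 22]
    - [0, 0, 17]
    - [0, -4, 11]
    - [0, -9, 6]
  yaw: [0, 0, 0, 0, 0, 0, 0, 0]

```text
t: 11.8
ee_pos: [467.0, 259.2, 160.0]
orientation: [0.617, 3.078, 0.004]
ft_force: [0.3, -0.4, -2.4]
width: 17.9
grasp_force: 29.9
```

Call:
play_rows:
  dp:
    - [0, -13, 0]
    - [0, -17, 0]
    - [0, -21, 0]
    - [1, -25, 0]
    - [1, -28, 0]
    - [1, -28, 0]
    - [1, -28, 0]
    - [1, -28, 0]
  yaw: [0.5, 1, 1.2, 1.5, 1.5, 1.5, 1.5, 1.5]

```text
t: 12.47
ee_pos: [469.9, 68.5, 157.4]
orientation: [-0.341, -3.122, 0.001]
ft_force: [0.3, -0.2, -2.3]
width: 17.7
grasp_force: 29.9
```

Call:
play_rows:
  dp:
    - [1, -28, 0]
    - [1, -28, 0]
    - [1, -28, 0]
    - [1, -28, 0]
    - [1, -28, 0]
    - [1, -28, 0]
    - [1, -25, 0]
    - [1, -21, 0]
  yaw: [1.5, 1.5, 1.5, 1.5, 1.5, 1.5, 1.5, 1.5]

```text
t: 13.13
ee_pos: [477.7, -145.6, 157.4]
orientation: [-0.014, -3.14, 0.0]
ft_force: [0.4, -0.1, -2.4]
width: 17.5
grasp_force: 29.9
```

Call:
play_rows:
  dp:
    - [0, -19, 0]
    - [0, -19, 0]
    - [0, -19, 0]
    - [0, -19, 0]
    - [0, -15, 0]
    - [0, -11, 0]
    - [0, -7, 0]
    - [0, -3, 0]
  yaw: [1.5, 1, 0.5, 0, 0, 0, 0, 0]

```text
t: 13.8
ee_pos: [478.4, -256.3, 157.5]
orientation: [0.066, -3.14, -0.0]
ft_force: [0.8, 0.3, -2.1]
width: 17.6
grasp_force: 29.9
```

```bash
python3 - <<'E'
from h import *
np.set_printoptions(precision=1,suppress=True)
o=ctrl.get_obs(); e=o["ee_pos"]; print(e,o["orientation"],o["ft_force"],o["width"])
th=np.radians(2.7);u=np.array([np.cos(th),np.sin(th)]);n=np.array([-u[1],u[0]])
for im,y in panpose(e[:2]+95*u,135,90):
    q=y[:,:2]-e[:2];a=q@u;b=q@n
    for lo in range(40,170,20):
        s=(a>=lo)&(a<lo+20)&(abs(b)<62)&(y[:,2]<200)
        if s.sum()>3: print(lo,s.sum(),"z",np.percentile(y[s,2],[5,95]),"b",b[s].min(),b[s].max())
E
```

```text
[ 478.4 -256.3  157.5] [ 0.1 -3.1 -0. ] [ 0.8  0.3 -2.1] 17.614862493252957
top pan 0.62 [412.  207.8] [ 578.2 -248.6  154.2]
top pan_lip 0.58 [411.5 154.3] [ 714.2 -241.4  210. ]
top pan_grip 0.62 [186.8 186.6] [672.1 407.   12.9]
side pan 0.59 [329.8 121. ] [ 571.4 -198.7  181.5]
side pan_lip 0.82 [309.6 116.5] [ 629.3 -258.4  150.1]
side pan_grip 0.59 [362.7 107.2] [ 486.7 -235.9  199.2]
40 97 z [150.3 194.1] b -9.670821395314679 52.16963892430315
60 77 z [150.4 188.9] b -39.08523473699507 51.997003445659026
80 234 z [150.  185.3] b -46.26360430873351 52.13036988904052
100 211 z [151. 187.] b -46.19699328185418 52.076425849822535
120 252 z [149.6 179.7] b -45.63467070820833 52.02330087277849
140 139 z [149.7 162.6] b -44.02698229108512 51.6462852447587
40 178 z [154. 190.] b -47.43750475703217 54.19339378415333
60 148 z [157.3 187.7] b -47.091117248564856 54.53190144198268
80 182 z [153.1 186.9] b -46.44078346526683 54.188417165656396
100 175 z [155.3 187.8] b -46.238860202804716 54.35109823657816
120 218 z [152.7 185.8] b -47.16902122419319 55.059414191568465
140 87 z [151.4 167.1] b -45.64786544040456 53.26108970057797
```

Call:
play_rows:
  dp:
    - [4, -3, 0]
    - [9, -3, 0]
    - [13, -1, 0]
    - [14, 1, 0]
    - [14, 1, 0]
    - [12, 1, 0]
    - [9, 0, 0]
    - [5, 0, 0]
  yaw: [0, 0, 0, 0, 0, 0, 0, 0]

```text
t: 14.87
ee_pos: [560.1, -259.4, 157.5]
orientation: [0.068, -3.14, -0.0]
ft_force: [-1.3, 0.4, -1.4]
width: 17.8
grasp_force: 29.9
```

Call:
play_rows:
  dp:
    - [0, 0, -2]
    - [0, 0, -2]
    - [0, 0, -2]
    - [0, 0, -1.5]
    - [0, 0, 0]
    - [0, 0, 0]
  yaw: [0, 0, 0, 0, 0, 0]

```text
t: 15.37
ee_pos: [558.6, -259.5, 150.1]
orientation: [0.067, -3.14, -0.0]
ft_force: [-1.8, -0.3, -2.6]
width: 17.7
grasp_force: 29.9
```

Call:
play_rows:
  dp:
    - [0, 0, -1]
    - [0, 0, -1]
    - [0, 0, -1]
    - [0, 0, -1]
    - [0, 0, 0]
    - [0, 0, 0]
  yaw: [0, 0, 0, 0, 0, 0]

```text
t: 15.87
ee_pos: [559.0, -259.5, 146.2]
orientation: [0.067, -3.141, -0.0]
ft_force: [-1.1, -0.2, -0.8]
width: 17.9
grasp_force: 29.9
```

```bash
python3 - <<'E'
from h import *
np.set_printoptions(precision=1,suppress=True)
print(ctrl.get_obs()["ft_force"])
S=[]
for c,(y0,x0) in (("top",(120,340)),("side",(60,230))):
    im=viewer.get_image(c); S.append(cv2.resize(im["pixels"][y0:y0+120,x0:x0+130,::-1],None,fx=3,fy=3,interpolation=cv2.INTER_CUBIC))
    for k in range(1,5):
        for r in models.landmark_of(im,f"capsule{k}_center")[:1]: print(c,k,round(r["conf"],2),np.array(r["location"]),world(im,r["location"]))
cv2.imwrite("pics/c6.png",np.hstack(S))
E
```

```text
[-1.1 -0.2 -0.8]
top 1 0.69 [396.  162.2] [ 708.8 -212.4  143.3]
top 2 0.41 [422.7 194.6] [ 560.7 -190.2  506.2]
top 3 0.46 [398.2 176.7] [ 665.1 -214.3  155.3]
side 1 0.47 [292.7 119.6] [ 669.  -206.7  178.1]
side 2 0.41 [311.3 109.6] [ 624.5 -266.7  167.2]
side 3 0.6 [282.8 118.7] [ 704.4 -256.   143.1]
side 4 0.63 [298.4 108.4] [ 660.3 -269.5  168.6]
```

View pics/c6.png

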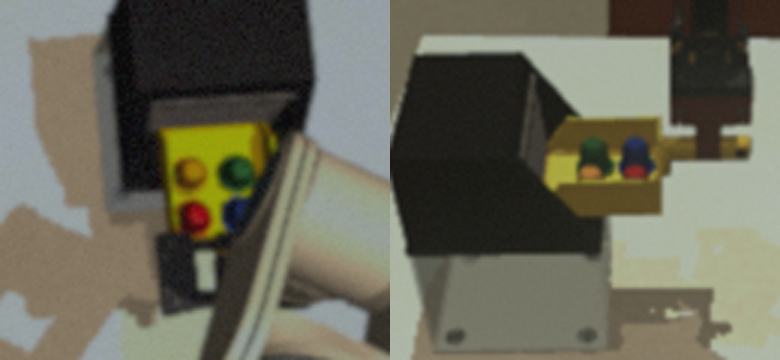

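Call:
play_rows:
  dp:
    - [0, 0, 4]
    - [3, 0, 4]
    - [6, 0, 0]
    - [10, 1, 0]
    - [12, 0, 0]
    - [11, 1, 0]
    - [6, 0, 0]
    - [3, 0, 0]
  yaw: [0, 0, 0, 0, 0, 0, 0, 0]

```text
t: 17.03
ee_pos: [611.4, -257.3, 154.1]
orientation: [-0.069, 3.141, -0.0]
ft_force: [-2.4, -0.5, -1.9]
width: 18.1
grasp_force: 30.0
```

Call:
play_rows:
  dp:
    - [0, 0, 4]
    - [0, 0, 4]
    - [3, 0, 5]
    - [4, 0, 6]
    - [4, 0, 6]
    - [3, 1, 6]
    - [0, 0, 0]
    - [0, 0, 0]
  yaw: [0, 0, 0, 0, 0, 0, 0, 0]

```text
t: 17.7
ee_pos: [624.5, -256.6, 185.9]
orientation: [-0.068, 3.14, -0.001]
ft_force: [-2.3, -0.8, -2.7]
width: 18.2
grasp_force: 30.0
```

```bash
cat >> h.py <<'E'
def tilt():
    """side-camera yellow cloud of the visible near side wall: slope of handle/wall top"""
    o=ctrl.get_obs(); e=o["ee_pos"]; print("tcp",e.round(1),"F",o["ft_force"].round(1),"w",round(o["width"],1))
    th=np.radians(2.7);u=np.array([np.cos(th),np.sin(th)]);n=np.array([-u[1],u[0]])
    for c in("side","top"):
        im=viewer.get_image(c); y=panfit(im,e[:2]+70*u,110,100); q=y[:,:2]-e[:2];a=q@u;b=q@n-3.3
        s=(abs(b)<62)&(y[:,2]<330)
        a,b,z=a[s],b[s],y[s,2]
        w=np.abs(b-48)<6
        print(c,"near wall pts",w.sum()); 
        for lo in range(-50,160,10):
            k=(a>=lo)&(a<lo+10)
            kw=k&w; kh=k&(abs(b)<14)
            r=[lo]
            if kw.sum()>2: r+=["wall z",z[kw].min().round(),z[kw].max().round()]
            if kh.sum()>2: r+=["mid z",z[kh].min().round(),z[kh].max().round()]
            if len(r)>1: print(*r)
    return im
E
python3 - <<'E'
from h import *
tilt()
E
```

```text
tcp [ 624.5 -256.6  185.9] F [-2.3 -0.8 -2.7] w 18.2
side near wall pts 228
-40 mid z 232.0 307.0
-30 mid z 218.0 314.0
-20 mid z 217.0 234.0
0 mid z 205.0 252.0
10 wall z 169.0 180.0 mid z 170.0 217.0
20 wall z 158.0 195.0 mid z 181.0 315.0
30 wall z 151.0 200.0 mid z 197.0 207.0
40 wall z 147.0 192.0
50 wall z 145.0 187.0
60 wall z 155.0 181.0
70 wall z 169.0 176.0
top near wall pts 41
10 mid z 167.0 192.0
20 mid z 173.0 201.0
40 mid z 147.0 156.0
60 mid z 137.0 143.0
70 wall z 136.0 174.0 mid z 131.0 144.0
80 wall z 137.0 172.0
90 wall z 136.0 166.0 mid z 132.0 139.0
100 wall z 134.0 161.0
```

Call:
play_rows:
  dp:
    - [4, 0, 4]
    - [4, 0, 4]
    - [4, 0, 4]
    - [4, 0, 4]
    - [4, 1, 4]
    - [4, 0, 3]
    - [5, 0, 3]
    - [5, 0, 3]
  yaw: [0, 0, 0, 0, 0, 0, 0, 0]

```text
t: 18.47
ee_pos: [658.6, -255.5, 214.7]
orientation: [-0.067, 3.141, -0.0]
ft_force: [-1.5, -0.1, -1.4]
width: 17.6
grasp_force: 30.0
```

Call:
play_rows:
  dp:
    - [4, 0, 3]
    - [4, 0, 4]
    - [4, 0, 4]
    - [3, 0, 4]
    - [2, 0, 4]
    - [0, 0, 0]
    - [0, 0, 0]
    - [0, 0, 0]
  yaw: [0, 0, 0, 0, 0, 0, 0, 0]

```text
t: 19.13
ee_pos: [674.9, -255.5, 233.2]
orientation: [0.067, -3.141, 0.0]
ft_force: [-1.7, 0.1, -2.3]
width: 17.0
grasp_force: 30.0
```

```bash
python3 - <<'E'
from h import *
tilt()
S=[]
for c,(y0,x0) in (("top",(110,340)),("side",(60,230))):
    im=viewer.get_image(c); S.append(cv2.resize(im["pixels"][y0:y0+120,x0:x0+130,::-1],None,fx=3,fy=3,interpolation=cv2.INTER_CUBIC))
cv2.imwrite("pics/c7.png",np.hstack(S))
E
```

```text
tcp [ 674.9 -255.5  233.2] F [-1.7  0.1 -2.3] w 17.0
side near wall pts 313
-40 mid z 289.0 303.0
-30 wall z 205.0 218.0 mid z 214.0 304.0
-20 wall z 186.0 222.0 mid z 216.0 298.0
-10 wall z 164.0 227.0 mid z 135.0 279.0
0 wall z 151.0 230.0 mid z 132.0 254.0
10 wall z 155.0 221.0 mid z 235.0 239.0
20 wall z 168.0 203.0
top near wall pts 83
-30 wall z 208.0 219.0
-20 wall z 202.0 222.0 mid z 134.0 137.0
-10 wall z 177.0 222.0
0 wall z 134.0 182.0
10 wall z 132.0 170.0
20 wall z 132.0 178.0
30 wall z 136.0 183.0
40 wall z 134.0 165.0
```

View pics/c7.png

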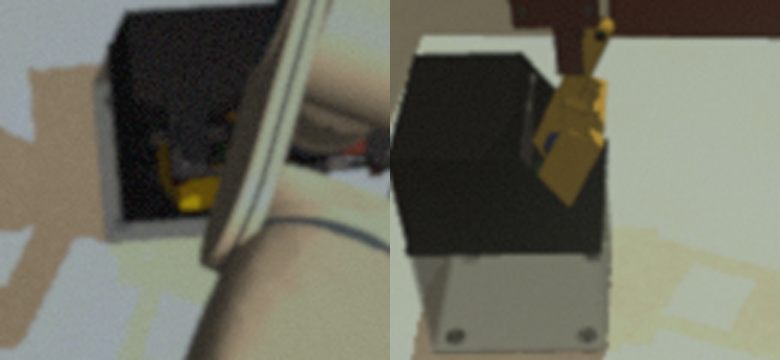

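```bash
python3 - <<'E'
from h import *
np.set_printoptions(precision=1,suppress=True)
o=np.array([740.5,-247]);th=np.radians(2.7);u=np.array([np.cos(th),np.sin(th)]);n=np.array([-u[1],u[0]])
for c in("top","side"):
    im=viewer.get_image(c)
    for k in range(1,5):
        for r in models.look_for(im,f"capsule{k}_center")[:2]: print(c,k,round(r["conf"],2),np.array(r["bbox"]),world(im,r["bbox"][:2]))
    P,m=cloud(im); hsv=cv2.cvtColor(im["pixels"],cv2.COLOR_RGB2HSV)
    q=P[...,:2]-o; a=q@u;b=q@n; reg=m&(abs(a)<110)&(abs(b)<85)&(P[...,2]<235)&(hsv[...,1]>110)&(hsv[...,2]>40)
    for nm,lo,hi in(("red",170,182),("blue",100,130),("green",50,85),("gold",8,20)):
        h=hsv[...,0].astype(int); h=np.where(h<4,h+180,h) if nm=="red" else h
        k=reg&(h>=lo)&(h<=hi); V,U=np.nonzero(k)
        if len(U)>2: print(c,nm,len(U),"px",np.median(U),np.median(V),"bin",np.median(a[k]),np.median(b[k]),np.median(P[...,2][k]))
im=viewer.get_image("side"); i=im["pixels"][70:190,225:325,::-1]
i=cv2.convertScaleAbs(i,alpha=1.8,beta=10); cv2.imwrite("pics/c8.png",cv2.resize(i,None,fx=5,fy=5,interpolation=cv2.INTER_CUBIC))
E
```

```text
top 1 0.21 [400.8 169.8  23.4  20.3] [ 640.6 -179.8  361.7]
top gold 19 px 395.0 170.0 bin -60.491197806951696 45.87951214060393 175.48931885713728
side gold 12 px 285.5 112.0 bin -47.9110718893545 14.556626697743182 165.25279594421778
```

View pics/c8.png

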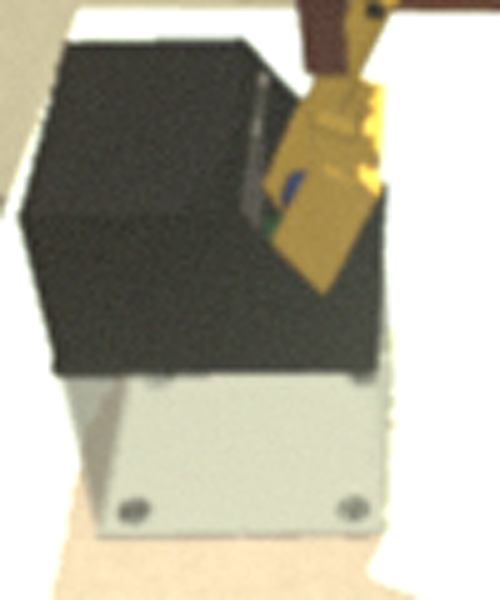

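Call:
play_rows:
  dp:
    - [4, 0, 0]
    - [4, 0, -1]
    - [4, 1, -1]
    - [0, 0, 0]
    - [0, 0, 0]
    - [0, 0, 0]
    - [0, 0, 0]
    - [0, 0, 0]
  yaw: [0, 0, 0, 0, 0, 0, 0, 0]

```text
t: 20.55
ee_pos: [686.9, -254.5, 231.2]
orientation: [0.067, -3.141, -0.0]
ft_force: [-0.9, 0.7, -1.8]
width: 17.9
grasp_force: 30.0
```

```bash
cat >> h.py <<'E'
def caps():
    o=np.array([740.5,-247]);th=np.radians(2.7);u=np.array([np.cos(th),np.sin(th)]);n=np.array([-u[1],u[0]])
    for c in("top","side"):
        im=viewer.get_image(c); P,m=cloud(im); hsv=cv2.cvtColor(im["pixels"],cv2.COLOR_RGB2HSV)
        q=P[...,:2]-o; a=q@u;b=q@n; reg=m&(abs(a)<150)&(abs(b)<100)&(P[...,2]<260)&(hsv[...,1]>80)&(hsv[...,2]>25)
        for nm,lo,hi in(("red",170,184),("blue",100,135),("green",42,95),("gold",8,19),("yellow",20,34)):
            h=hsv[...,0].astype(int); h=np.where(h<5,h+180,h) if nm=="red" else h
            k=(reg&(h>=lo)&(h<=hi)).astype(np.uint8)
            N,_,st,ce=cv2.connectedComponentsWithStats(k)
            for j in range(1,N):
                if st[j,4]>=3: kk=_==j; print(c,nm,st[j,4],ce[j].round(),"bin",np.median(a[kk]).round(),np.median(b[kk]).round(),"z",np.median(P[...,2][kk]).round())
    return im
E
python3 - <<'E'
from h import *
tilt(); caps()
E
```

```text
tcp [ 686.9 -254.5  231.2] F [-0.9  0.7 -1.8] w 17.9
side near wall pts 261
-40 mid z 290.0 301.0
-30 wall z 203.0 215.0 mid z 212.0 303.0
-20 wall z 181.0 219.0 mid z 214.0 295.0
-10 wall z 166.0 225.0 mid z 220.0 284.0
0 wall z 161.0 229.0 mid z 225.0 275.0
10 wall z 170.0 223.0
20 wall z 188.0 214.0
top near wall pts 83
-30 wall z 211.0 214.0
-20 wall z 193.0 222.0 mid z 129.0 137.0
-10 wall z 175.0 222.0
0 wall z 131.0 185.0
10 wall z 130.0 178.0
20 wall z 135.0 172.0
30 wall z 134.0 174.0
top gold 5 [393. 166.] bin -41.0 46.0 z 146.0
top gold 3 [398. 167.] bin -58.0 46.0 z 212.0
top yellow 186 [401. 168.] bin -64.0 35.0 z 214.0
side gold 15 [254. 150.] bin 38.0 80.0 z 107.0
side gold 3 [259. 152.] bin 26.0 81.0 z 100.0
side gold 11 [256. 154.] bin 36.0 81.0 z 90.0
side gold 47 [279. 159.] bin -25.0 80.0 z 70.0
side yellow 696 [286. 104.] bin -55.0 19.0 z 212.0
```

```bash
python3 - <<'E'
from h import *
im=viewer.get_image("side"); hsv=cv2.cvtColor(cv2.GaussianBlur(im["pixels"],(3,3),0),cv2.COLOR_RGB2HSV)
print("sat/hue rows 140..178 cols 238..304 step3 (H/S)")
for v in range(142,179,3): print(v," ".join(f"{hsv[v,u,0]:3d}/{hsv[v,u,1]:3d}" for u in range(238,305,4)))
for k in range(1,5):
    print(k,[(round(r["conf"],2),np.array(r["bbox"]).round()) for r in models.look_for(im,f"capsule{k}_center")[:3]])
E
```

```text
sat/hue rows 140..178 cols 238..304 step3 (H/S)
142  30/ 43  24/ 41  36/ 41  30/ 43  30/ 41  23/ 32  30/ 33  30/ 41  36/ 39  30/ 32  30/ 39  36/ 36  30/ 36  36/ 35  35/ 40  36/ 32  32/ 35
145  30/ 31  30/ 29  30/ 33  30/ 23  10/ 17  18/ 26  30/ 36  33/ 34  30/ 33  30/ 33  38/ 43  42/ 47  33/ 37  32/ 33  30/ 32  33/ 33  32/ 36
148  35/ 28  30/ 31  28/ 35  19/ 44   7/ 90   8/ 86  28/ 36  30/ 35  30/ 33  32/ 33  44/ 53  44/ 53  35/ 40  32/ 34  32/ 35  32/ 34  32/ 37
151  39/ 27  33/ 31  24/ 46   8/ 74   8/ 90   8/ 90  28/ 34  32/ 33  30/ 33  30/ 33  40/ 46  40/ 48  40/ 45  30/ 35  30/ 32  32/ 35  32/ 40
154  40/ 25  28/ 35  24/ 46  21/ 45   8/ 86   8/ 83  30/ 32  32/ 33  32/ 35  30/ 33  28/ 42  28/ 40  32/ 35  30/ 33  32/ 35  32/ 35  30/ 37
157  44/ 26  26/ 42  26/ 42  32/ 35  15/ 55  12/ 70  30/ 33  30/ 33  30/ 35  27/ 42  19/ 90  20/ 74  30/ 32  30/ 32  32/ 32  30/ 33  32/ 40
160  42/ 29  24/ 47  26/ 44  30/ 33  30/ 33  30/ 35  30/ 33  30/ 33  30/ 33  21/ 62  18/ 94  19/ 93  30/ 34  30/ 33  32/ 35  30/ 33  33/ 42
163  43/ 27  22/ 49  28/ 39  30/ 33  30/ 33  30/ 35  30/ 35  32/ 35  30/ 33  26/ 39  20/ 83  24/ 52  28/ 37  30/ 32  30/ 33  30/ 33  33/ 42
166  41/ 25  20/ 55  28/ 36  32/ 35  30/ 33  30/ 33  30/ 33  30/ 33  32/ 35  32/ 35  32/ 35  32/ 34  30/ 32  32/ 32  32/ 34  32/ 34  33/ 42
169  34/ 25  20/ 61  30/ 35  30/ 32  30/ 33  30/ 33  32/ 35  32/ 35  32/ 34  30/ 35  32/ 32  30/ 32  30/ 32  30/ 32  32/ 35  32/ 35  31/ 42
172  26/ 37  19/ 63  30/ 33  30/ 30  33/ 33  32/ 35  32/ 32  30/ 32  30/ 32  32/ 34  32/ 34  30/ 32  30/ 32  30/ 32  33/ 31  33/ 32  34/ 43
175  23/ 43  19/ 64  32/ 34  32/ 33  32/ 34  30/ 33  30/ 33  30/ 33  32/ 35  28/ 35  28/ 35  30/ 36  30/ 34  28/ 35  30/ 35  30/ 34  33/ 43
178  20/ 56  19/ 66  20/ 62  20/ 62  19/ 63  19/ 63  19/ 64  20/ 62  20/ 63  20/ 63  20/ 64  20/ 63  20/ 65  20/ 65  20/ 64  20/ 66  41/ 26
1 []
2 []
3 [(0.48, array([288.,  96.,  21.,  59.]))]
4 []
```

```bash
python3 - <<'E'
from h import *
im=viewer.get_image("side"); p=cv2.GaussianBlur(im["pixels"],(3,3),0).astype(int)
d=p[...,2]-p[...,0]  # blue minus red
for nm,(v0,v1,u0,u1) in(("tub",(142,178,240,304)),("pan",(86,125,268,304))):
    s=d[v0:v1,u0:u1]; k=np.argsort(s.ravel())[-8:]; print(nm,"median",np.median(s),[(u0+i%(u1-u0),v0+i//(u1-u0),s.ravel()[i],p[v0+i//(u1-u0),u0+i%(u1-u0)].tolist()) for i in k])
for v in range(142,178,3): print(v," ".join(f"{p[v,u].sum():3d}" for u in range(240,305,4)))
P,m=cloud(im)
print("blue px bin z:",[(i,P[107,i].round()) for i in (280,283,286)])
E
```

```text
tub median -15.0 [(np.int64(253), np.int64(144), np.int64(-3), [36, 36, 33]), (np.int64(252), np.int64(144), np.int64(-3), [36, 36, 33]), (np.int64(251), np.int64(144), np.int64(-3), [37, 37, 34]), (np.int64(254), np.int64(144), np.int64(-3), [36, 36, 33]), (np.int64(254), np.int64(145), np.int64(-3), [46, 45, 43]), (np.int64(253), np.int64(145), np.int64(-2), [45, 44, 43]), (np.int64(251), np.int64(145), np.int64(-2), [48, 48, 46]), (np.int64(252), np.int64(145), np.int64(-1), [44, 45, 43])]
pan median -21.0 [(np.int64(295), np.int64(117), np.int64(-3), [33, 34, 30]), (np.int64(295), np.int64(116), np.int64(-3), [34, 35, 31]), (np.int64(298), np.int64(116), np.int64(-3), [35, 36, 32]), (np.int64(274), np.int64(114), np.int64(-3), [29, 30, 26]), (np.int64(300), np.int64(108), np.int64(-3), [36, 38, 33]), (np.int64(299), np.int64(108), np.int64(-3), [33, 34, 30]), (np.int64(269), np.int64(92), np.int64(-3), [28, 28, 25]), (np.int64(273), np.int64(123), np.int64(-3), [29, 29, 26])]
142  87  87  85  87  86  89  88  89  93  96  96 101 103 102 108 206 450
145 175 177 171 132 132 212 245 2
[... 185 characters left out ...]
4 293 236 262 206 171 217 335 334 337 327 238 323 332 336 339 326 444
157 332 230 286 310 181 277 333 335 334 225 208 317 336 336 337 326 467
160 378 231 301 336 330 336 335 336 329 206 206 248 339 337 339 328 469
163 413 234 317 335 336 336 336 336 336 234 227 304 337 338 339 330 482
166 379 237 328 337 336 337 336 337 337 336 337 339 339 339 340 331 488
169 353 255 327 283 336 337 340 339 337 337 337 340 340 325 278 331 486
172 353 283 275 191 329 339 339 337 339 338 338 339 338 297 220 336 486
175 352 324 329 305 334 330 330 331 333 331 330 327 328 327 313 326 488
blue px bin z: [(280, array([ 717., -298.,  152.])), (283, array([ 691., -205.,  218.])), (286, array([ 683., -205.,  218.]))]
```

Call:
play_rows:
  dp:
    - [0, 0, -8]
    - [0, 0, 8]
    - [-5, 0, -6]
    - [5, 0, 6]
    - [0, 0, -8]
    - [0, 0, 8]
    - [0, 0, 0]
    - [0, 0, 0]
  yaw: [0, 0, 0, 0, 0, 0, 0, 0]

```text
t: 21.72
ee_pos: [687.4, -254.5, 231.9]
orientation: [-0.068, 3.14, -0.0]
ft_force: [-2.2, 0.2, -0.6]
width: 17.3
grasp_force: 30.0
```

```bash
cat >> h.py <<'E'
def tub():
    im=viewer.get_image("side"); p=cv2.GaussianBlur(im["pixels"],(3,3),0).astype(int)
    for v in range(145,178,3): print(v," ".join(",".join(map(str,p[v,u])) if p[v,u].sum()<300 else "-" for u in range(240,302,4)))
E
python3 - <<'E'
from h import *
tilt(); tub()
E
```

```text
tcp [ 687.4 -254.5  231.9] F [-2.2  0.2 -0.6] w 17.3
side near wall pts 279
-40 mid z 289.0 302.0
-30 wall z 193.0 219.0 mid z 213.0 303.0
-20 wall z 170.0 223.0 mid z 217.0 297.0
-10 wall z 153.0 228.0 mid z 134.0 281.0
0 wall z 158.0 228.0 mid z 229.0 279.0
10 wall z 171.0 217.0
top near wall pts 97
-30 wall z 203.0 219.0
-20 wall z 182.0 223.0 mid z 133.0 140.0
-10 wall z 167.0 224.0
0 wall z 129.0 186.0
10 wall z 133.0 177.0
20 wall z 134.0 173.0
30 wall z 136.0 169.0
145 61,61,53 61,61,54 60,60,51 45,45,44 48,44,42 74,74,65 86,87,75 98,98,85 99,100,86 95,95,82 51,55,45 51,54,44 100,101,88 101,102,88 67,67,59 93,94,81
148 91,92,81 91,91,80 86,83,71 69,54,49 71,52,46 86,74,65 - - - 80,83,70 57,62,49 56,60,49 - - - -
151 94,95,83 88,88,77 83,78,67 71,52,46 71,53,47 82,71,62 - - - 94,95,81 59,63,51 58,62,51 - - - -
154 101,103,91 85,82,70 92,91,78 80,67,59 70,52,46 81,73,63 - - - - 88,82,65 - - - - -
157 - 83,80,68 99,98,85 - 71,58,51 98,94,82 - - - 88,79,62 84,72,52 - - - - -
160 - 84,81,68 - - - - - - - 84,72,52 83,70,52 91,86,70 - - - -
163 - 84,81,69 - - - - - - - 88,81,64 86,79,63 102,100,85 - - - -
166 - 86,83,70 - - - - - - - - - - - - - -
169 - 91,88,75 - 99,98,86 - - - - - - - - - - 96,97,84 -
172 - 101,97,83 96,96,84 66,66,57 - - - - - - - - - 103,103,90 77,77,67 -
175 - - - - - - - - - - - - - - - -
```

Call:
play_rows:
  dp:
    - [-5, 0, -2]
    - [-5, 0, -2]
    - [-5, 0, -2]
    - [-5, -1, -2]
    - [-5, 0, -2]
    - [-5, 0, -2]
    - [-3, 0, -1]
    - [0, 0, 0]
  yaw: [0, 0, 0, 0, 0, 0, 0, 0]

```text
t: 22.53
ee_pos: [654.1, -255.8, 218.8]
orientation: [-0.067, 3.139, -0.001]
ft_force: [1.2, 0.4, 0.4]
width: 17.5
grasp_force: 30.0
```

Call:
play_rows:
  dp:
    - [-2, 0, -1]
    - [-2, 0, -1]
    - [-2, 0, -1]
    - [-2, 0, 0]
    - [0, 0, 0]
    - [0, 0, 0]
  yaw: [0, 0, 0, 0, 0, 0]

```text
t: 23.03
ee_pos: [645.8, -255.5, 215.0]
orientation: [0.067, -3.14, -0.0]
ft_force: [1.2, -1.7, 0.6]
width: 17.6
grasp_force: 30.0
```

```bash
python3 - <<'E'
from h import *
tilt(); tub(); caps()
E
```

```text
tcp [ 645.8 -255.5  215. ] F [ 1.2 -1.7  0.6] w 17.6
side near wall pts 308
-40 mid z 265.0 284.0
-30 mid z 253.0 281.0
-20 wall z 191.0 199.0 mid z 195.0 272.0
-10 wall z 174.0 205.0 mid z 198.0 244.0
0 wall z 158.0 210.0 mid z 207.0 244.0
10 wall z 137.0 214.0 mid z 214.0 231.0
20 wall z 134.0 200.0
30 wall z 140.0 186.0
40 wall z 158.0 173.0
top near wall pts 35
-20 wall z 191.0 195.0
20 wall z 136.0 154.0
30 wall z 134.0 157.0
40 wall z 135.0 150.0
50 wall z 129.0 151.0
145 61,61,53 61,61,53 61,59,52 45,45,44 47,44,42 74,75,66 86,86,75 99,99,86 99,100,86 94,95,82 50,54,44 49,53,43 100,101,87 100,101,88 67,67,59 93,94,82
148 90,91,81 91,91,80 86,83,71 69,54,49 70,51,46 86,75,65 - - - 80,83,70 56,62,49 55,60,48 - - - -
151 94,94,83 89,88,77 83,78,67 71,52,46 71,53,46 82,70,61 - - - 94,96,82 58,62,50 58,62,51 - - - -
154 101,102,91 84,82,70 92,91,78 81,67,59 70,53,46 80,72,63 - - - - 88,82,65 - - - - -
157 - 83,79,68 100,99,86 - 72,58,52 99,95,83 - - - 87,79,62 83,72,52 - - - - -
160 - 83,80,68 - - - - - - - 83,71,52 83,71,52 91,85,69 - - - -
163 - 84,80,69 - - - - - - - 88,81,64 85,79,63 103,102,87 - - - -
166 - 85,82,70 - - - - - - - - - - - - - -
169 - 91,88,75 - 98,99,86 - - - - - - - - - - 96,96,84 -
172 - 102,98,83 95,95,83 67,66,59 - - - - - - - - - 103,104,90 76,76,66 -
175 - - - - - - - - - - - - - - - -
top gold 3 [393. 176.] bin -67.0 47.0 z 138.0
top yellow 23 [393. 171.] bin -54.0 47.0 z 143.0
top yellow 4 [412. 174.] bin -80.0 13.0 z 214.0
top yellow 62 [405. 186.] bin -105.0 26.0 z 196.0
side gold 42 [302.  89.] bin -97.0 13.0 z 250.0
side gold 3 [252. 150.] bin 45.0 82.0 z 108.0
side gold 6 [258. 148.] bin 29.0 80.0 z 111.0
side gold 27 [256. 153.] bin 35.0 80.0 z 95.0
side gold 49 [279. 159.] bin -26.0 80.0 z 71.0
side yellow 816 [297. 109.] bin -82.0 16.0 z 186.0
```

Call:
play_rows:
  dp:
    - [-1, 0, 2]
    - [-4, 0, 5]
    - [-6, 0, 9]
    - [-6, 0, 9]
    - [-6, 0, 9]
    - [-8, 0, 10]
    - [-10, 0, 8]
    - [-12, 0, 5]
  yaw: [0, 0, 0, 0, 0, 0, 0, 0]

```text
t: 23.95
ee_pos: [592.2, -255.6, 273.9]
orientation: [-0.068, 3.14, -0.001]
ft_force: [0.4, -0.5, -1.1]
width: 17.5
grasp_force: 30.0
```

Call:
play_rows:
  dp:
    - [-15, 0, 3]
    - [-18, 0, 0]
    - [-18, 0, 0]
    - [-18, 0, 0]
    - [-15, 0, 0]
    - [-10, 0, 0]
    - [-5, 0, 0]
    - [0, 0, 0]
  yaw: [0, 0, 0, 0, 0, 0, 0, 0]

```text
t: 24.62
ee_pos: [492.9, -255.5, 275.6]
orientation: [0.066, -3.141, 0.0]
ft_force: [0.3, -0.4, -1.2]
width: 17.3
grasp_force: 30.0
```

```bash
python3 - <<'E'
from h import *
np.set_printoptions(precision=1,suppress=True)
tilt(); tub()
o=np.array([740.5,-247]);th=np.radians(2.7);u=np.array([np.cos(th),np.sin(th)]);n=np.array([-u[1],u[0]])
for c in("top","side"):
    im=viewer.get_image(c); P,m=cloud(im); q=P[...,:2]-o;a=q@u;b=q@n
    k=m&(a>-70)&(a<-28)&(abs(b)<50)&(P[...,2]>120)&(P[...,2]<235); d=P[...,2][k]-(140+(a[k]+78)*np.tan(np.radians(55))); print(c,"flap plane dev",k.sum(),np.percentile(d,[10,50,90]))
    p=im["pixels"].astype(int); e=ctrl.get_obs()["ee_pos"]
    k=m&(np.linalg.norm(P[...,:2]-e[:2]-60*u,axis=-1)<110)&(P[...,2]>100)&(P[...,2]<290)&(p[...,2]>p[...,0]+8); print("blue px",k.sum(), P[k].mean(0) if k.sum() else "")
E
```

```text
tcp [ 492.9 -255.5  275.6] F [ 0.3 -0.4 -1.2] w 17.3
side near wall pts 472
-40 mid z 324.0 330.0
-30 mid z 306.0 327.0
-20 wall z 247.0 257.0 mid z 255.0 330.0
-10 wall z 233.0 267.0 mid z 261.0 322.0
0 wall z 216.0 272.0 mid z 268.0 307.0
10 wall z 202.0 275.0 mid z 273.0 310.0
20 wall z 190.0 261.0
30 wall z 174.0 246.0
40 wall z 171.0 232.0
50 wall z 186.0 215.0
top near wall pts 32
-10 mid z 256.0 276.0
0 mid z 272.0 281.0
10 mid z 273.0 280.0
20 wall z 201.0 214.0 mid z 188.0 203.0
30 wall z 193.0 221.0 mid z 183.0 188.0
40 wall z 181.0 227.0
50 wall z 200.0 215.0
145 60,61,53 61,61,54 60,59,51 45,46,45 47,45,43 73,74,65 85,86,74 97,98,85 98,99,85 94,94,82 51,55,45 51,54,45 99,100,87 100,101,87 67,67,59 92,93,81
148 90,91,80 90,90,79 85,83,71 69,55,50 70,52,47 85,75,65 - - - 79,83,70 56,62,50 55,59,49 - - - -
151 93,94,83 87,87,76 82,78,66 70,52,46 71,53,47 81,70,62 - - - 93,95,81 58,62,50 58,63,52 - - - -
154 100,101,90 84,81,70 92,90,78 79,66,58 70,52,47 80,71,63 - - - - 88,82,67 - - - - -
157 - 82,79,67 99,98,85 - 71,58,51 97,94,82 - - - 87,79,62 82,71,52 - - - - -
160 - 83,80,68 103,103,89 - - - - - - 82,71,52 82,71,52 90,85,70 - - - -
163 - 83,80,68 - - - - - - - 88,81,65 85,79,63 102,101,86 - - - -
166 - 85,82,70 - - - - - - - - - - - - - -
169 - 90,87,75 - 98,98,85 - - - - - - - - - - 96,96,84 -
172 - 100,97,82 95,95,83 67,66,58 - - - - - - - - - 102,103,90 76,76,68 -
175 - - - - - - - - - - - - - - - -
top flap plane dev 715 [-8.6 -5.1 -1.4]
blue px 0 
side flap plane dev 429 [-3.5 -1.8  0. ]
blue px 0
```

Call:
play_rows:
  dp:
    - [0, 8, 0]
    - [1, 16, 0]
    - [1, 24, 0]
    - [1, 30, 0]
    - [1, 30, 0]
    - [1, 30, 0]
    - [1, 30, 0]
    - [1, 30, 0]
  yaw: [0, 0, 0, 0, 0, 0, 0, 0]

```text
t: 25.53
ee_pos: [501.0, -55.5, 275.2]
orientation: [0.068, -3.141, -0.0]
ft_force: [0.5, -1.3, -0.8]
width: 17.6
grasp_force: 30.0
```

Call:
play_rows:
  dp:
    - [1, 30, 0]
    - [1, 30, 0]
    - [1, 30, 0]
    - [1, 30, 0]
    - [1, 30, 0]
    - [1, 30, 0]
    - [1, 28, 0]
    - [1, 24, 0]
  yaw: [-0.5, -0.5, -0.5, -0.5, -0.5, 0, 0, 0]

```text
t: 26.2
ee_pos: [508.6, 177.1, 275.2]
orientation: [0.001, -3.141, -0.001]
ft_force: [0.3, 0.2, -1.2]
width: 17.6
grasp_force: 30.0
```

Call:
play_rows:
  dp:
    - [1, 22, 0]
    - [1, 18, -8]
    - [1, 14, -16]
    - [0, 8, -22]
    - [0, 4, -26]
    - [0, 0, -22]
    - [0, 0, -14]
    - [0, 0, -6]
  yaw: [0, 0, 0, 0, 0, 0, 0, 0]

```text
t: 26.87
ee_pos: [510.3, 240.7, 158.7]
orientation: [0.0, -3.138, 0.002]
ft_force: [-0.3, 0.5, -1.9]
width: 17.8
grasp_force: 30.0
```

```bash
python3 - <<'E'
from h import *
np.set_printoptions(precision=1,suppress=True)
o=ctrl.get_obs(); e=o["ee_pos"]; print(e,o["ft_force"],o["width"])
for c in("top","side"):
    im=viewer.get_image(c); y=panfit(im,e[:2]+[50,0],110,12); y=y[(y[:,2]<e[2]+80)&(abs(y[:,1]-e[1])<60)]
    i=np.argsort(y[:,2])[:12]; print(c,"lowest",np.median(y[i],0),"max x",y[:,0].max(),"y",y[:,1].min(),y[:,1].max())
    for nm in("brush","saucer","cup"):
        for r in models.landmark_of(im,nm)[:1]: print(nm,round(r["conf"],2),world(im,r["location"]))
E
```

```text
[510.3 240.7 158.7] [-0.3  0.5 -1.9] 17.782698442627478
top lowest [544.2 229.3  64.3] max x 575.0698965287627 y 189.55924490906182 235.18797731374775
brush 0.91 [605.2  70.6   3.3]
saucer 0.63 [668.2 407.1  10. ]
cup 0.87 [670.1 406.1   9.7]
side lowest [555.7 251.1  51.1] max x 573.6927174734584 y 192.31198395112472 291.6679256723421
brush 0.59 [602.8  95.6  24.6]
cup 0.71 [674.4 408.3  11.4]
```

Call:
play_rows:
  dp:
    - [0, 0, -8]
    - [0, 0, -8]
    - [0, 0, -8]
    - [0, 0, -8]
    - [-2, 0, -5]
    - [-2, 0, -5]
    - [-2, 0, -5]
    - [0, 0, 0]
  yaw: [0, 0, 0, 0, 0, 0, 0, 0]

```text
t: 27.93
ee_pos: [505.3, 240.5, 114.3]
orientation: [-0.001, -3.141, 0.001]
ft_force: [-2.0, -1.1, 5.2]
width: 17.7
grasp_force: 30.0
```

Call:
play_rows:
  dp:
    - [-3, 0, -5]
    - [-3, 0, -5]
    - [-3, 0, -5]
    - [-3, 0, -5]
    - [-3, 0, -5]
    - [-3, 0, -5]
    - [-3, 0, -5]
    - [0, 0, 0]
  yaw: [0, 0, 0, 0, 0, 0, 0, 0]

```text
t: 28.6
ee_pos: [484.0, 240.3, 78.3]
orientation: [-0.001, -3.14, 0.001]
ft_force: [-1.0, -0.3, 1.9]
width: 17.5
grasp_force: 30.0
```

```bash
cat >> h.py <<'E'
def look():
    o=ctrl.get_obs(); e=o["ee_pos"]; print(e.round(1),o["ft_force"].round(1),round(o["width"],1))
    for c in("side","top"):
        im=viewer.get_image(c); y=panfit(im,e[:2]+[70,0],120,5); y=y[(y[:,2]<e[2]+90)&(abs(y[:,1]-e[1]-3)<60)]; a=y[:,0]-e[0]
        for lo in range(-50,170,20):
            k=(a>=lo)&(a<lo+20)
            if k.sum()>3: print(c,lo,k.sum(),np.percentile(y[k,2],[3,97]).round(),y[k,1].min().round(),y[k,1].max().round())
E
python3 -c "
from h import *
look()"
```

```text
[484.  240.3  78.3] [-1.  -0.3  1.9] 17.5
side -50 45 [  5. 137.] 235.0 298.0
side -30 25 [  5. 127.] 242.0 297.0
side -10 86 [ 6. 80.] 251.0 298.0
side 10 257 [ 5. 90.] 191.0 303.0
side 30 539 [30. 77.] 192.0 298.0
side 50 509 [18. 65.] 192.0 302.0
side 70 498 [ 7. 54.] 191.0 301.0
side 90 88 [ 5. 46.] 183.0 302.0
side 110 25 [5. 7.] 189.0 297.0
side 130 29 [5. 7.] 184.0 301.0
side 150 22 [5. 7.] 189.0 285.0
top -50 7 [5. 8.] 190.0 217.0
top -30 5 [5. 7.] 196.0 223.0
top -10 23 [58. 78.] 207.0 221.0
top 10 24 [43. 91.] 205.0 221.0
top 30 22 [28. 73.] 194.0 234.0
top 50 134 [18. 67.] 187.0 255.0
top 70 140 [ 7. 53.] 190.0 266.0
top 90 46 [ 5. 46.] 184.0 279.0
top 110 41 [5. 9.] 187.0 303.0
top 130 45 [ 5. 10.] 184.0 301.0
top 150 54 [5. 9.] 184.0 301.0
```

Call:
play_rows:
  dp:
    - [-3, 0, -6]
    - [-3, 0, -6]
    - [-3, 0, -6]
    - [-3, 0, -6]
    - [-3, 0, -6]
    - [-2, 0, -6]
    - [0, 0, -5]
    - [0, 0, 0]
  yaw: [0, 0, 0, 0, 0, 0, 0, 0]

```text
t: 29.37
ee_pos: [467.4, 240.3, 37.1]
orientation: [-0.001, -3.14, 0.001]
ft_force: [-1.6, -0.2, 1.2]
width: 17.3
grasp_force: 30.0
```

Call:
play_rows:
  dp:
    - [0, 0, -5]
    - [0, 0, -5]
    - [0, 0, -5]
    - [0, 0, -4]
    - [0, 0, 0]
    - [0, 0, 0]
  yaw: [0, 0, 0, 0, 0, 0]

```text
t: 29.87
ee_pos: [468.1, 240.5, 19.0]
orientation: [-0.001, -3.141, 0.0]
ft_force: [0.3, 0.4, 0.1]
width: 17.4
grasp_force: 30.0
```

```bash
python3 -c "
from h import *
look()"
```

```text
[468.1 240.5  19. ] [0.3 0.4 0.1] 17.4
side -50 20 [ 5. 54.] 238.0 283.0
side -30 27 [ 5. 60.] 241.0 300.0
side -10 15 [ 5. 91.] 261.0 291.0
side 10 179 [ 5. 46.] 193.0 292.0
side 30 475 [ 5. 42.] 192.0 303.0
side 50 465 [ 5. 43.] 192.0 291.0
side 70 450 [ 5. 42.] 192.0 298.0
side 90 418 [ 5. 41.] 192.0 297.0
side 110 352 [ 5. 35.] 192.0 302.0
side 130 32 [ 5. 12.] 187.0 299.0
side 150 22 [5. 7.] 207.0 302.0
top -50 5 [5. 7.] 184.0 211.0
top -10 4 [5. 8.] 208.0 217.0
top 10 4 [6. 7.] 208.0 217.0
top 30 41 [ 6. 42.] 194.0 238.0
top 50 91 [ 5. 43.] 184.0 245.0
top 70 103 [ 5. 41.] 184.0 302.0
top 90 132 [ 5. 43.] 187.0 303.0
top 110 150 [ 5. 31.] 187.0 300.0
top 130 62 [ 5. 13.] 187.0 303.0
top 150 37 [5. 9.] 184.0 303.0
```

Call:
play_rows:
  dp:
    - [0, 0, -1]
    - [0, 0, -1]
    - [0, 0, 0]
    - [0, 0, 0]
  yaw: [0, 0, 0, 0]

```text
t: 30.3
ee_pos: [468.0, 240.5, 17.3]
orientation: [0.001, 3.142, 0.0]
ft_force: [-0.9, 0.1, 1.4]
width: 17.8
grasp_force: 30.0
```

Call:
play_rows:
  dp:
    - [0, 0, 0]
    - [0, 0, 0]
    - [0, 0, 0]
    - [0, 0, 0]
    - [0, 0, 0]
    - [0, 0, 0]
    - [0, 0, 0]
    - [0, 0, 0]
  yaw: [0, 0, 0, 0, 0, 0, 0, 0]
  gripper: 0.3

```text
t: 30.97
ee_pos: [468.0, 240.5, 17.3]
orientation: [-0.001, -3.142, 0.0]
ft_force: [-0.5, 0.2, -0.3]
width: 61.3
grasp_force: 0.0
```

Call:
play_rows:
  dp:
    - [0, 0, 5]
    - [0, 0, 15]
    - [0, 0, 25]
    - [0, 0, 30]
    - [0, 0, 30]
    - [-25, 0, 20]
    - [-30, 0, 0]
    - [-30, 0, 0]
  yaw: [0, 0, 0, 0, 0, 0, 0, 0]

```text
t: 31.63
ee_pos: [383.3, 240.9, 144.0]
orientation: [0.003, 3.138, 0.003]
ft_force: [-0.0, 0.1, 0.8]
width: 61.6
grasp_force: 0.0
```

```bash
python3 - <<'E'
from h import *
np.set_printoptions(precision=1,suppress=True)
look()
print("now pan")
o=np.array([740.5,-247]);th=np.radians(2.7);u=np.array([np.cos(th),np.sin(th)]);n=np.array([-u[1],u[0]])
for c in("top","side"):
    im=viewer.get_image(c); y=panfit(im,[540,243],130,12); y=y[y[:,2]<60]
    for lo in range(420,620,20):
        k=(y[:,0]>=lo)&(y[:,0]<lo+20)
        if k.sum()>3: print(c,lo,k.sum(),np.percentile(y[k,2],[3,97]),y[k,1].min(),y[k,1].max())
    for nm in("pan","brush","saucer","cup"):
        for r in models.landmark_of(im,nm)[:1]: print(nm,round(r["conf"],2),np.array(r["location"]),world(im,r["location"]))
    P,m=cloud(im); q=P[...,:2]-o;a=q@u;b=q@n
    k=m&(a>-70)&(a<-28)&(abs(b)<50)&(P[...,2]>120)&(P[...,2]<235); d=P[...,2][k]-(140+(a[k]+78)*np.tan(np.radians(55))); print(c,"flap dev",np.percentile(d,[10,50,90]))
E
```

```text
[383.3 240.9 144. ] [-0.   0.1  0.8] 61.6
side 10 4 [46. 47.] 240.0 247.0
side 30 113 [ 5. 50.] 184.0 301.0
side 50 120 [ 5. 50.] 192.0 303.0
side 70 110 [ 5. 50.] 205.0 297.0
side 90 214 [ 6. 50.] 190.0 300.0
side 110 412 [ 5. 41.] 192.0 296.0
side 130 377 [ 5. 41.] 193.0 304.0
side 150 389 [ 5. 41.] 192.0 302.0
top 10 5 [12. 48.] 238.0 245.0
top 30 63 [ 5. 53.] 187.0 292.0
top 50 78 [ 5. 52.] 184.0 301.0
top 70 84 [ 5. 51.] 184.0 301.0
top 90 108 [ 5. 50.] 187.0 301.0
top 110 144 [ 5. 42.] 184.0 292.0
top 130 157 [ 5. 42.] 184.0 292.0
top 150 160 [ 5. 40.] 187.0 302.0
now pan
top 420 43 [39.5 50.6] 233.99911969573452 251.9010083859572
top 440 42 [42.6 53. ] 233.86863080569563 249.28032041783385
top 460 42 [43.5 52.9] 234.3346057095503 249.16117784641222
top 480 89 [15.3 49.6] 193.52956664620362 291.86571654870386
top 500 39 [12.2 45. ] 193.24408569049305 292.7905231752238
top 520 29 [20.9 45. ] 193.69277582620663 292.18046282813793
top 540 38 [12.4 44.7] 193.4638864644931 290.1740233376305
top 560 35 [13.3 43.7] 193.61279255932266 290.33247383625303
top 580 24 [12.4 37.8] 193.33645
[... 254 characters left out ...]
.2] 233.71178238957657 251.48604705054504
side 440 99 [37.2 50.4] 234.94924090946904 250.76984586997384
side 460 104 [35.1 50. ] 233.59421786150097 251.24185964017795
side 480 232 [13.3 48.7] 191.57685416438585 290.9355988917672
side 500 137 [12.9 42.2] 192.23603520999916 291.299762141521
side 520 129 [12.8 41.4] 192.5079407661243 291.28366071097196
side 540 140 [13.1 41.7] 191.25374221273603 290.9623688479324
side 560 132 [13.1 42. ] 192.85136741346457 291.59800855886704
side 580 72 [12.9 37.9] 191.83477489657798 291.00541206945485
pan 0.74 [335.6 318. ] [543.8 251.5   5.3]
brush 0.78 [315.3 247.4] [595.9  94.3  35.5]
cup 0.88 [264.1 396.8] [673.1 410.7  12.3]
side flap dev [-3.4 -1.8  0. ]
```

```bash
python3 -c "
from h import *
print(ticket.close_job())"
```

```text
the job is handed in; nothing more can be done
None
```

I emptied the capsules into the bin, the flap is shut, and the pan is flat on the placemat. The job is handed in, but no verdict came back; red, green and gold show clearly in the tub, blue only as a faint patch, and the pan looks empty.

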